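# Sort the turned parts and present the anvil to the inspection camera

### The arm

A 6-joint arm with a two-finger parallel gripper is mounted at the origin on a cart in front of the work surface, level with it; the furniture and walls round the work are solid. World frame = base frame: x ahead of the robot, y to its left, z up, the work surface at z = 0. Lengths are in m, angles in degrees, forces in N, time in s.
With the tool pointing down it reaches from about 0.25 to 0.725 m from the base axis. Payload 9.7 kg.
Tool frame: the origin (TCP) lies midway between the tips of the shut fingers; the grasp point (between the pads) lies 19 mm behind it; z points along the fingers, y is the line along which they close (so a half turn about z gives the same grasp; the last joint's range is limited). The gripper opens to 85 mm and grips with 20 to 120 N. Pads are 22 mm wide; open, the fingers measure 114 mm over their backs; the gripper's body (76 mm by 85 mm) begins 54 mm behind the grasp point. The pads swing forward as they close: fully open they stand 13 mm farther back than shut.
Start: joints at [63.369, 4.979, 10.078, 95.1, 0, 90], TCP at [0.247, 0.492, 0.231] pointing down, gripper open.
Joint ranges: [-179.16, 179.16], [-48.56, 103.87], [-65.8, 70.77], [-126.05, 130.52], [-82.76, 87.17], [-180, 180]. Speed limits (degrees/s): [127.2, 127.2, 147.25, 180, 180, 180].

### API

Orientations are given as [roll, pitch, yaw] about the fixed x, y, z axes, in that order (R = Rz(yaw) Ry(pitch) Rx(roll)).
In Python, from workcell import * gives the robot as it stands.
- The arm moves only by the tool servo_tool, never from a script. Its argument "moves" is a list of rows, each a list of 4 numbers: the shift along the world's x, y, z in cm, then the turn about the world's z in rad. A call has 1 to 20 rows; each row is the pose to reach, as a shift and turn from the pose commanded when the call began; what a row does not reach only later rows make up. A row lasts 1/12 s, in which the tool goes at most 41.7 mm and 7.16 degrees, less where a joint would pass 70% of its speed; a pose out of reach is approached as far as the arm can. A call with a gripper value outside its range is refused whole. "claw" is the closure, from 0 (fully open) to 1 (shut), set as the call begins (left out, the last holds). The fingers move at their own pace and stop on an object; "force" is the grip in N (left out, the last holds). Time passes only in rows, so rows that repeat a pose let the fingers close. It gives the time, the measured TCP pose, the force, the opening and the grip force at its end, in the units of the state.
- get_obs(): the state, without advancing time (a new reading comes with each control period).
- camera(name): name is "side" or "top"; returns the picture (400x640x3 uint8, red, green, blue); there is no depth.
- get_calibration(name): a dict with "fx", "fy", "cx", "cy" (pixels), "k1" (the pictures are not rectified: a ray, as slopes to the right and down, at radius r is drawn at 1 + k1 r^2 times it, then the intrinsics apply), "rvec" (rotation vector, rad) and "tvec" (3), from world to camera coordinates, as OpenCV has them. Camera axes: x right, y down, z forward; pixel columns grow to the right and rows downward; lengths in m; the calibration is good to about 2 mm. A picture is of the moment at which its call begins. get_calibration takes no time and is no camera call.
- job_done(): hands the job in; it is judged then, once.
The state is a dict: "time": time; "q": joint angles; "qd": joint speeds; "joint_efforts": joint torques, N m; "ee_pos": TCP position; "tcp_rot": TCP orientation; "wrist_force": force on the tool from outside, world axes, zero at the start; "torque": the same for the moment, N m; "opening": finger opening in m; "grasp_force": force on a finger pad.
Only numpy, scipy, OpenCV 4.12 (cv2) and the standard library are available. Lean on these libraries where they do the work, as an engineer would, in place of code of your own. Each camera call takes 0.05 s, during which the arm holds its last target. There are 200 camera calls.

### The job

Sort the mixed parts on the bench: put the two V-blocks in the shallow rectangular tray and the ring-shaped bush in the square wooden box, each flat on the bottom and the same way up as it lies now, not stacked. Then pick up the stubbed anvil and show its underside to the upward-tilted inspection camera: centred in front of the lens, 80 mm away from the glass, the flat underside square to the line of sight. Finish while holding it there still in the gripper; do not touch the camera or disturb the tin and the marker.

Things in the scene. Friction and masses are not known exactly. Their poses are not given: they have to be found in the camera images.
- bush: Ring-shaped steel bush, dark grey, 41 mm diameter, 21 mm tall, with a through bore; lies flat on the bench. Origin at the centre of its underside, z up. About 0.13 kg.
- v_block_a: Light grey steel V-block, 38 mm along x and 40 mm along y, 35 mm tall, with a V-groove in its top that runs along its x; grip it across its two solid sides (along y, 40 mm). Stands on its flat base, origin at the centre of the underside, z up. About 0.28 kg.
- v_block_b: The second V-block, same shape and size: Light grey steel V-block, 38 mm along x and 40 mm along y, 35 mm tall, with a V-groove in its top that runs along its x; grip it across its two solid sides (along y, 40 mm). Stands on its flat base, origin at the centre of the underside, z up. About 0.28 kg.
- anvil: Turned steel anvil: a knurled flange 39 mm in diameter and 18 mm tall with a plain stub 21 mm in diameter on top of it, 38 mm tall in all; stands on its flat flange on the bench. Can be gripped by the flange or by the stub. Origin at the centre of the flat underside, z towards the stub. About 0.17 kg, varying by some 30 percent.
- anvil_top (a point): Centre of the end of the anvil's stub, 38 mm from the underside.
- tray: Shallow blue rectangular parts tray, 104 mm along its x, 150 mm along its y, 26 mm high, fixed to the bench. Walls 3 mm, floor 2 mm thick (inside 98 x 144 mm). Origin under the centre of its floor, at bench level.
- wooden_box: Square open wooden box, 120 x 120 mm, 40 mm high, fixed to the bench. Walls and floor 5 mm thick (inside 110 x 110 mm). Origin under the centre of its floor, at bench level.
- camera_stand: Fixed stand of the inspection camera: base plate 110 x 90 mm and a bracket; the camera in it stands about 110 mm high in all. Origin under the centre of the base at bench level. The camera leans towards the stand's -x, roughly towards the robot.
- camera_head: The inspection camera: grey housing 44 x 53 x 52 mm with a round black lens barrel, 36 mm in diameter. Origin at the centre of the lens glass, the front end of the barrel, 105 mm above the bench; z is the line of sight out of the lens: upwards, tilted 30 degrees from vertical towards the stand's -x. y is level.
- grease_tin: Bystander: flat round tin, 67 mm diameter, 29 mm tall. Origin at the centre of its underside.
- paint_marker: Bystander: paint marker, 137 mm long, 15 mm thick, lying on the bench beyond the parts. Origin under its middle, y along its length.
Mind the look-alikes: they are no part of the job. What is shaped like the v_block_a but red is not meant.

How it is judged:
By the outcome, as a careful person would: the job done as asked, in the order asked, and still so for the second after the job is handed in, while the arm keeps its last pose, push and grip.
It also fails if it takes over 72 s, if anything falls off the work surface, if the arm or the gripper's body presses on something with over 40 N, if the wrist force passes 120 N, or if a joint passes its speed limit or range.

## Working session

There is one attempt and no reset: what is moved stays moved. The work goes in short steps, Python scripts to look and compute and a tool call to move; the robot and the scene stay as the last step left them, time stands still between calls to the robot, and variables do not carry over. Pictures are saved under pics/ and viewed, at most 10 in all, crops included, and the job is handed in when it is done.

Besides the shell and the picture viewer there is one more tool, called after ">>>" as name(argument=value, ...), one argument or row to a line, values as JSON. servo_tool: Moves the arm, as the interface text tells. Its arguments: {"type":"object","properties":{"moves":{"type":"array","items":{"type":"array","items":{"type":"number"}}},"claw":{"type":"number"},"force":{"type":"number"}},"required":["moves"]}

```bash
ls; mkdir -p pics; cat > h.py <<'E'
from workcell import *
import numpy as np, cv2
def cal(n):
    c=get_calibration(n); K=np.array([[c['fx'],0,c['cx']],[0,c['fy'],c['cy']],[0,0,1.]])
    R=cv2.Rodrigues(np.array(c['rvec'],float))[0]; t=np.array(c['tvec'],float).ravel()
    return K,np.array([c['k1'],0,0,0,0.]),R,t
def ray(n,uv):
    K,d,R,t=cal(n); p=cv2.undistortPoints(np.array(uv,float).reshape(-1,1,2),K,d)[:,0]
    return -R.T@t, np.c_[p,np.ones(len(p))]@R
def onz(n,uv,z=0):
    o,v=ray(n,uv); z=np.broadcast_to(z,len(v)); return o+v*((z-o[2])/v[:,2])[:,None]
def proj(n,P):
    K,d,R,t=cal(n); return cv2.projectPoints(np.array(P,float).reshape(-1,1,3),cv2.Rodrigues(R)[0],t,K,d)[0][:,0]
def snap(n,f):
    im=np.array(camera(n)); cv2.imwrite('pics/'+f,im[:,:,::-1]); return im
E
python3 - <<'E'
from h import *
for n in('side','top'):
    snap(n,n+'0.png'); o,v=ray(n,[[320,200]]); print(n,o,v, get_calibration(n))
print(get_obs())
E
```

```text
pics
side [ 0.54602964 -0.62057578  0.66545918] [[ 0.01204537  0.74359056 -0.66893164]] {'fx': 389.21006027049, 'fy': 389.21006027049, 'cx': 312.1819094024346, 'cy': 204.57322404553213, 'k1': -0.008714887719473116, 'rvec': array([ 2.31507806e+00,  1.09756929e-03, -1.06585291e-02]), 'tvec': array([-0.53850781,  0.07047959,  0.91166911])}
top [0.47051974 0.00119496 1.1655887 ] [[ 0.03141934  0.00941282 -0.99951181]] {'fx': 480.8858156894756, 'fy': 480.8858156894756, 'cx': 322.6862549382751, 'cy': 196.02174627776475, 'k1': -0.014734761917686294, 'rvec': array([ 2.20190423, -2.19710781,  0.03949841]), 'tvec': array([0.00451365, 0.51643155, 1.1459779 ])}
{'time': 0.1, 'q': array([ 6.33689196e+01,  5.00814517e+00,  1.00385638e+01,  9.50981644e+01,
       -1.08839748e-03,  8.99983266e+01]), 'qd': array([-0.01672009, -0.03412754,  0.0896858 , -0.04728026,  0.04588698,
       -0.01535398]), 'joint_efforts': array([ 3.88700289e-05, -5.21560049e+01,  4.65654194e+01,  1.60630583e-02,
       -2.39655344e-05,  2.97861767e-06]), 'ee_pos': array([0.24645047, 0.49147205, 0.23064822]), 'tcp_rot': array([-1.79932254e+02,  1.08641813e-03,  1.53370594e+02]), 'wrist_force': array([-0.34285509,  0.22425636, -0.07228336]), 'torque': array([-0.04064242,  0.02667985,  0.02298377]), 'grasp_force': 0.0, 'opening': 0.08539246773772424}
```

View pics/top0.png

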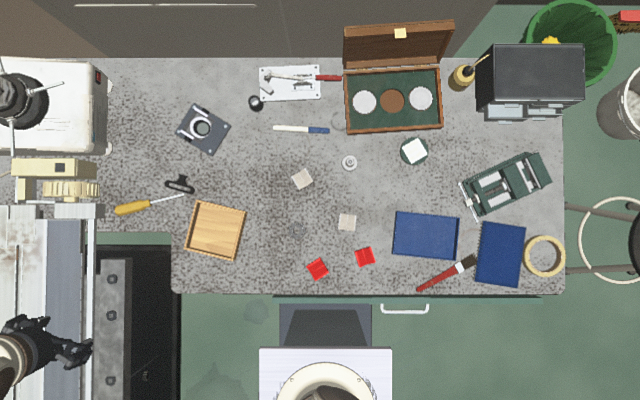

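View pics/side0.png

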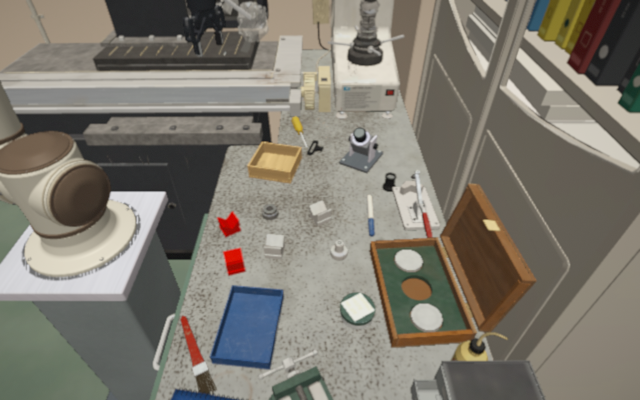

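The top view shows V-blocks at about (302,179) and (347,222), and red look-alikes at (317,268) and (365,256). The anvil is at (349,162), the box at (215,231) and the inspection camera at (203,128). There are two blue rectangles, at (425,235) and (500,255), and the bush is faint near (298,230). In the side view the bush is at (270,212) and the anvil at (339,249). I'll enlarge a crop to confirm these.

```bash
python3 - <<'E'
import cv2, numpy as np
a=cv2.imread('pics/top0.png'); b=cv2.imread('pics/side0.png')
A=cv2.resize(a[95:300,170:540],None,fx=2.16,fy=2.16,interpolation=cv2.INTER_CUBIC)
cv2.imwrite('pics/c1.png',A)
B=cv2.resize(b[120:400,160:400],None,fx=2.1,fy=2.1,interpolation=cv2.INTER_CUBIC)
cv2.imwrite('pics/c2.png',B); print(A.shape,B.shape)
E
```

```text
(443, 799, 3) (588, 504, 3)
```

View pics/c1.png

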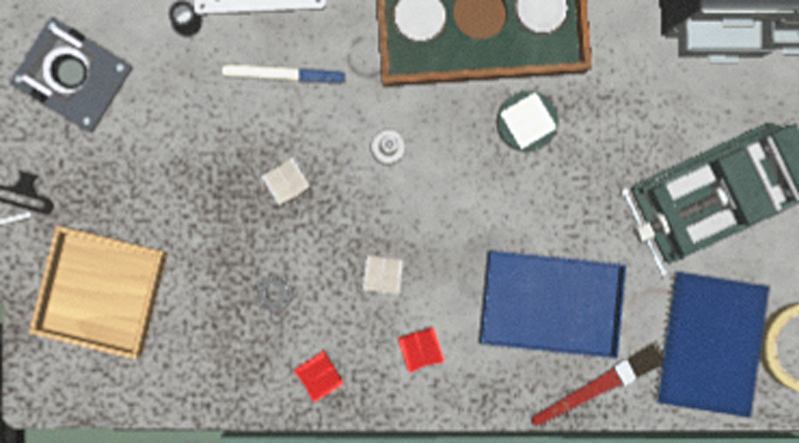

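View pics/c2.png

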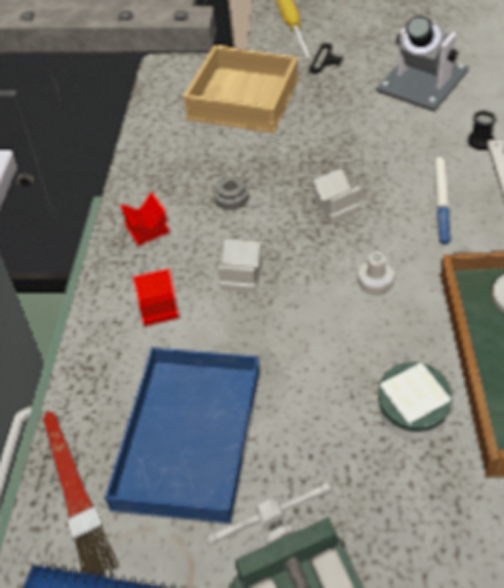

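The tray is the walled blue rectangle at top (425,235). The blue one at (500,255) has a ragged edge and no walls, so it is a notebook. The light-grey V-blocks are at (302,179) and (347,222), and the red ones are decoys. The bush is the dark ring at (297,231) and the anvil is at (349,162). Next I'll enlarge the parts to get the groove directions and corners.

```bash
python3 - <<'E'
import cv2, numpy as np
a=cv2.imread('pics/top0.png'); b=cv2.imread('pics/side0.png')
def c(im,u,v,s=40,k=6.6):
    o=cv2.resize(im[v-s//2:v+s//2,u-s//2:u+s//2],(264,264),interpolation=cv2.INTER_CUBIC); return o
t=[(302,179),(347,222),(297,231)]; s=[(320,212),(275,244),(270,212)]
M=np.vstack([np.hstack([c(a,*p) for p in t]),np.hstack([c(b,*p) for p in s])])
cv2.imwrite('pics/c3.png',M)
E
```

```text
(no output)
```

View pics/c3.png

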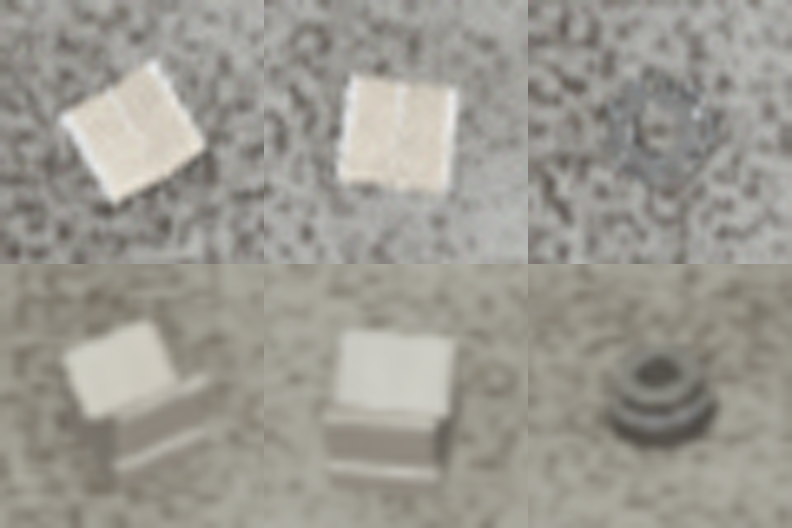

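Reading the crop: groove A runs parallel to its left edge (tile pixels (65,120) to (115,200)). Groove B is near vertical in the top view, which is world x. The bush ring is centred near top (297,231) and side (270,208). Next I'll turn these pixels into world positions.

```bash
python3 - <<'E'
from h import *
np.set_printoptions(precision=4,suppress=True)
T=lambda L: np.array(L)/2.16+[170,95]-.3
S=lambda L: np.array(L)/2.1+[160,120]-.3
a=cv2.imread('pics/top0.png').astype(int)
for nm,(u,v) in dict(A=(302,179),B=(347,222)).items():
    w=a[v-18:v+18,u-18:u+18]; 
    m=((w[:,:,2]>185)&(w.min(2)>165)).astype(np.uint8)
    n,l,st,_=cv2.connectedComponentsWithStats(m); k=1+st[1:,4].argmax()
    ys,xs=np.where(l==k); P=onz('top',np.c_[xs+u-18,ys+v-18],.035)
    r=cv2.minAreaRect((P[:,:2]*1000).astype(np.float32)); print(nm,st[k],P.mean(0),r)
def quad(c): print(c.mean(0), [ (round(float(np.linalg.norm(d)),4),round(float(np.degrees(np.arctan2(d[1],d[0]))),1)) for d in np.roll(c,-1,0)-c])
print('bush',onz('top',[[297,230.7]],.021),onz('side',[[269.7,208.4]],.021))
print('anvil',onz('top',T([[388.5,145.5]]),.038),onz('side',S([[376,258]]),.038), 'flange',onz('top',T([[388,147]]),.018))
print('tray');quad(onz('top',T([[490,251],[626,265],[615,357],[480,343]]),.026));quad(onz('side',S([[155,350],[258,358],[230,520],[110,500]]),.026))
print('box');c=onz('top',T([[60,226],[165,250],[137,358],[31,332]]),.04);print(c);quad(c)
print('stand');quad(onz('top',T([[50,19],[132,66],[94,133],[11,84]]),.008))
print('lens',onz('top',T([[71,69]]),.105),onz('side',S([[419,28]]),.105))
print('tin',onz('top',T([[527,121]]),.029),'marker',onz('top',T([[223,72],[344,77]]),.01))
E
```

```text
A [  7   7  22  22 263] [0.5566 0.055  0.035 ] ((556.3024291992188, 54.62826919555664), (38.10260009765625, 40.02788543701172), 31.14882469177246)
B [  9   9  19  19 270] [ 0.4547 -0.0514  0.035 ] ((454.4429626464844, -51.19272994995117), (39.98298645019531, 37.81108856201172), 82.53295135498047)
bush [[0.4334 0.0664 0.021 ]] [[0.4355 0.0659 0.021 ]]
anvil [[ 0.5954 -0.0575  0.038 ]] [[ 0.5962 -0.0601  0.038 ]] flange [[ 0.596 -0.058  0.018]]
tray
[ 0.4231 -0.2379  0.026 ] [(0.1498, -95.8), (0.1013, 172.7), (0.1483, 84.2), (0.1012, -6.4)]
[ 0.4257 -0.2442  0.026 ] [(0.0981, -5.3), (0.1544, -94.9), (0.1003, 170.6), (0.1472, 84.4)]
box
[[0.5069 0.2993 0.04  ]
 [0.4811 0.1848 0.04  ]
 [0.3644 0.2142 0.04  ]
 [0.392  0.3294 0.04  ]]
[0.4361 0.2569 0.04  ] [(0.1173, -102.7), (0.1203, 165.9), (0.1185, 76.5), (0.1187, -14.7)]
stand
[0.6772 0.2968 0.008 ] [(0.1073, -119.8), (0.0865, 151.0), (0.1092, 59.6), (0.0853, -30.2)]
lens [[0.6666 0.2729 0.105 ]] [[0.663  0.2676 0.105 ]]
tin [[ 0.6238 -0.2102  0.029 ]] marker [[ 0.6809  0.1264  0.01  ]
 [ 0.6754 -0.0092  0.01  ]]
```

```bash
python3 - <<'E'
import cv2, numpy as np
a=cv2.imread('pics/top0.png'); b=cv2.imread('pics/side0.png')
def c(im,u,v,s=56): return cv2.resize(im[v-s//2:v+s//2,u-s//2:u+s//2],(392,392),interpolation=cv2.INTER_CUBIC)
cv2.imwrite('pics/c4.png',np.hstack([c(a,203,128),c(b,360,148)]))
E
```

```text
(no output)
```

View pics/c4.png

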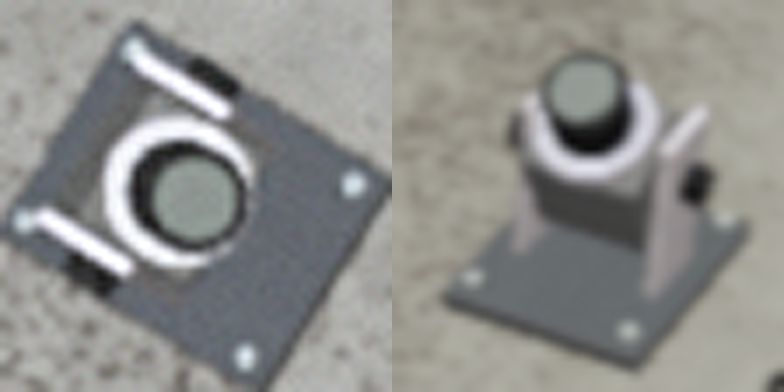

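Top and side views agree to about 2 mm. The results:

| Item | Position (m) | Orientation |
|---|---|---|
| bush | (0.4345, 0.066) | – |
| V-block A | (0.556, 0.055) | yaw 31° |
| V-block B | (0.4545, -0.051) | yaw -7.5° |
| anvil | (0.596, -0.0585) | – |
| box | (0.436, 0.257) | yaw about -14° |
| tray | (0.4235, -0.240) | yaw -6° |

The inspection camera leans towards azimuth -120°. I'll move the bush first.

>>> servo_tool(
  moves=[
    [18.8,-42.5,-10,0],
    [18.8,-42.5,-10,0],
    [18.8,-42.5,-10,0],
    [18.8,-42.5,-10,0],
    [18.8,-42.5,-10,0],
    [18.8,-42.5,-10,0],
    [18.8,-42.5,-10,0],
    [18.8,-42.5,-10,0],
    [18.8,-42.5,-10,0],
    [18.8,-42.5,-10,0],
    [18.8,-42.5,-10,0],
    [18.8,-42.5,-10,0],
    [18.8,-42.5,-10,0],
    [18.8,-42.5,-14,0],
    [18.8,-42.5,-17,0],
    [18.8,-42.5,-20,0],
    [18.8,-42.5,-22,0],
    [18.8,-42.5,-22.5,0],
    [18.8,-42.5,-22.5,0],
  ],
  claw=0,
  force=40,
)

```text
time: 1.68
ee_pos: [0.4333, 0.0669, 0.0052]
tcp_rot: [-179.9, -0.1, 153.4]
wrist_force: [-0.3, 0.1, 0.4]
opening: 0.0854
grasp_force: 0.0
```

>>> servo_tool(
  moves=[
    [0,0,0,0],
    [0,0,0,0],
    [0,0,0,0],
    [0,0,0,0],
    [0,0,0,0],
    [0,0,0,0],
    [0,0,2,0],
    [0,0,5,0],
  ],
  claw=1,
)

```text
time: 2.35
ee_pos: [0.4329, 0.0664, 0.055]
tcp_rot: [-179.9, -0.2, 153.4]
wrist_force: [0.7, -0.0, -0.3]
opening: 0.0375
grasp_force: 40.0
```

```bash
python3 - <<'E'
from h import *
print(get_obs()['q'])
im=snap('side','s1.png')
E
```

```text
[ 8.71894000e+00 -9.94584682e+00 -2.38358872e+01  7.63535148e+01
  3.35968714e-04  3.53546140e+01]
```

>>> servo_tool(
  moves=[
    [0,2,4,0],
    [0,6,5.5,0],
    [0.2,10,5.5,0],
    [0.2,14,5.5,0],
    [0.2,18,5.5,0],
    [0.2,19,5.5,0],
    [0.2,19,3,0],
    [0.2,19,0,0],
    [0.2,19,-2.5,0],
    [0.2,19,-4,0],
    [0.2,19,-4.4,0],
    [0.2,19,-4.4,0],
  ],
)

```text
time: 3.4
ee_pos: [0.4362, 0.2563, 0.012]
tcp_rot: [-180.0, -0.0, 153.4]
wrist_force: [0.3, -0.6, -0.8]
opening: 0.0372
grasp_force: 51.6
```

>>> servo_tool(
  moves=[
    [0,0,0,0],
    [0,0,0,0],
    [0,0,0,0],
    [0,0,2,0],
    [0,0,6,0],
    [0,0,10,0],
  ],
  claw=0.35,
)

```text
time: 3.9
ee_pos: [0.4356, 0.256, 0.1126]
tcp_rot: [-179.9, -0.1, 153.4]
wrist_force: [1.6, 0.7, 0.5]
opening: 0.0555
grasp_force: 0.0
```

```bash
python3 - <<'E'
from h import *
print(get_obs())
s=snap('side','s2.png'); t=snap('top','t2.png')
f=lambda im,u,v,w=80,h=60: cv2.resize(im[v-h//2:v+h//2,u-w//2:u+w//2],(400,300),interpolation=cv2.INTER_CUBIC)
cv2.imwrite('pics/c5.png',np.hstack([f(t,215,225),f(s,275,160)])[:,:,::-1])
E
```

```text
{'time': 3.9, 'q': array([ 3.04444627e+01, -1.66704880e+00, -9.83952421e+00,  8.19789661e+01,
       -1.32308799e-03,  5.70808711e+01]), 'qd': array([-7.67522867e-02, -7.92856982e+00,  4.84919149e+01,  5.35832557e+01,
        3.72180395e-02,  1.09798267e-01]), 'joint_efforts': array([-4.69606908e-03, -4.34032059e+01,  3.90178621e+01, -1.92468435e+00,
       -3.00537886e-04,  1.26160015e-05]), 'ee_pos': array([0.43563909, 0.25603494, 0.11260788]), 'tcp_rot': array([-1.79872155e+02, -8.11908984e-02,  1.53363503e+02]), 'wrist_force': array([1.60141555, 0.66363488, 0.47604853]), 'torque': array([ 0.09341271, -0.09037597,  0.00337571]), 'grasp_force': 0.0, 'opening': 0.05547597801619089}
```

View pics/c5.png

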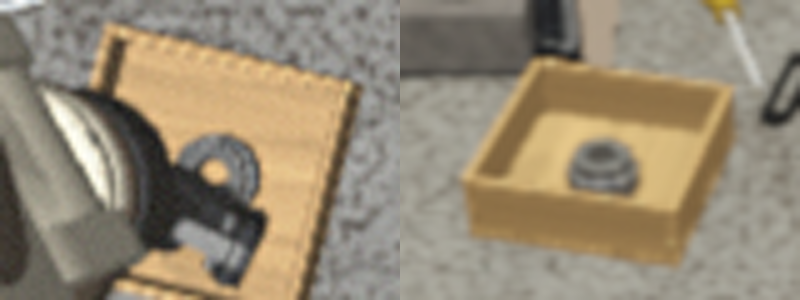

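The bush lies flat in the box: ring visible at (216,170) in the crop, and upright in the side view. Next is V-block A, with a turn of +1.005 rad.

>>> servo_tool(
  moves=[
    [12,-20.1,0,1.005],
    [12,-20.1,0,1.005],
    [12,-20.1,0,1.005],
    [12,-20.1,0,1.005],
    [12,-20.1,0,1.005],
    [12,-20.1,0,1.005],
    [12,-20.1,0,1.005],
    [12,-20.1,0,1.005],
    [12,-20.1,0,1.005],
    [12,-20.1,-4,1.005],
    [12,-20.1,-7.5,1.005],
    [12,-20.1,-10,1.005],
    [12,-20.1,-10.7,1.005],
    [12,-20.1,-10.7,1.005],
    [12,-20.1,-10.7,1.005],
  ],
  claw=0,
)

```text
time: 5.25
ee_pos: [0.5571, 0.0557, 0.0065]
tcp_rot: [-180.0, 0.1, -149.1]
wrist_force: [0.2, -0.1, 1.0]
opening: 0.0855
grasp_force: 0.0
```

>>> servo_tool(
  moves=[
    [0,0,0,0],
    [0,0,0,0],
    [0,0,0,0],
    [0,0,0,0],
    [0,0,0,0],
    [0,0,0,0],
    [0,0,2,0],
    [0,0,5,0],
    [0,0,9,0],
    [0,0,9,0],
  ],
  claw=1,
  force=50,
)

```text
time: 6.08
ee_pos: [0.5593, 0.0559, 0.1028]
tcp_rot: [-179.8, 0.5, -149.0]
wrist_force: [1.5, 0.5, -1.8]
opening: 0.0392
grasp_force: 51.3
```

>>> servo_tool(
  moves=[
    [-13,-26,0,0.925],
    [-13,-26,0,0.925],
    [-13,-26,0,0.925],
    [-13,-26,0,0.925],
    [-13,-26,0,0.925],
    [-13,-26,0,0.925],
    [-13,-26,0,0.925],
    [-13,-26,0,0.925],
    [-13,-26,0,0.925],
    [-13,-26,-2,0.925],
    [-13,-26,-4.5,0.925],
    [-13,-26,-7,0.925],
    [-13,-26,-8.3,0.925],
    [-13,-26,-8.7,0.925],
    [-13,-26,-8.7,0.925],
  ],
)

```text
time: 7.33
ee_pos: [0.4262, -0.2039, 0.0084]
tcp_rot: [180.0, 0.0, -96.1]
wrist_force: [-0.1, -0.5, -2.9]
opening: 0.0391
grasp_force: 52.9
```

>>> servo_tool(
  moves=[
    [0,0,0,0],
    [0,0,0,0],
    [0,0,0,0],
    [0,0,2,0],
    [0,0,6,0],
    [0,0,9,0],
  ],
  claw=0.37,
)

```text
time: 7.83
ee_pos: [0.4264, -0.2042, 0.1]
tcp_rot: [180.0, 0.0, -96.1]
wrist_force: [1.2, -1.3, 0.5]
opening: 0.0538
grasp_force: 0.0
```

>>> servo_tool(
  moves=[
    [2.8,15.3,0,-1.595],
    [2.8,15.3,0,-1.595],
    [2.8,15.3,0,-1.595],
    [2.8,15.3,0,-1.595],
    [2.8,15.3,0,-1.595],
    [2.8,15.3,0,-1.595],
    [2.8,15.3,0,-1.595],
    [2.8,15.3,0,-1.595],
    [2.8,15.3,0,-1.595],
    [2.8,15.3,0,-1.595],
    [2.8,15.3,0,-1.595],
    [2.8,15.3,0,-1.595],
    [2.8,15.3,-2,-1.595],
    [2.8,15.3,-5,-1.595],
    [2.8,15.3,-7.5,-1.595],
    [2.8,15.3,-9,-1.595],
    [2.8,15.3,-9.3,-1.595],
    [2.8,15.3,-9.3,-1.595],
  ],
  claw=0,
)

```text
time: 9.33
ee_pos: [0.454, -0.0512, 0.0047]
tcp_rot: [-180.0, -0.1, 172.6]
wrist_force: [0.9, 0.5, 0.9]
opening: 0.0856
grasp_force: 0.0
```

>>> servo_tool(
  moves=[
    [0,0,0,0],
    [0,0,0,0],
    [0,0,0,0],
    [0,0,0,0],
    [0,0,0,0],
    [0,0,0,0],
    [0,0,2,0],
    [0,0,5,0],
    [0,0,9,0],
    [0,0,9,0],
  ],
  claw=1,
)

```text
time: 10.17
ee_pos: [0.4573, -0.0517, 0.1022]
tcp_rot: [180.0, 0.5, 172.6]
wrist_force: [1.7, -0.1, -2.5]
opening: 0.039
grasp_force: 51.4
```

>>> servo_tool(
  moves=[
    [-3.4,-22.5,0,-1.546],
    [-3.4,-22.5,0,-1.546],
    [-3.4,-22.5,0,-1.546],
    [-3.4,-22.5,0,-1.546],
    [-3.4,-22.5,0,-1.546],
    [-3.4,-22.5,0,-1.546],
    [-3.4,-22.5,0,-1.546],
    [-3.4,-22.5,0,-1.546],
    [-3.4,-22.5,0,-1.546],
    [-3.4,-22.5,0,-1.546],
    [-3.4,-22.5,0,-1.546],
    [-3.4,-22.5,0,-1.546],
    [-3.4,-22.5,0,-1.546],
    [-3.4,-22.5,-3,-1.546],
    [-3.4,-22.5,-6,-1.546],
    [-3.4,-22.5,-8.2,-1.546],
    [-3.4,-22.5,-8.7,-1.546],
    [-3.4,-22.5,-8.7,-1.546],
  ],
)

```text
time: 11.67
ee_pos: [0.4201, -0.2761, 0.0081]
tcp_rot: [-180.0, -0.0, 84.0]
wrist_force: [0.6, -0.7, -2.8]
opening: 0.0389
grasp_force: 54.2
```

>>> servo_tool(
  moves=[
    [0,0,0,0],
    [0,0,0,0],
    [0,0,0,0],
    [0,0,2,0],
    [0,0,6,0],
    [0,0,9,0],
  ],
  claw=0.37,
)

```text
time: 12.17
ee_pos: [0.4203, -0.2762, 0.1001]
tcp_rot: [-180.0, -0.0, 84.0]
wrist_force: [0.0, -0.3, 0.5]
opening: 0.0537
grasp_force: 0.0
```

Both V-blocks are placed. Now the anvil. The moves have no tilt axis, so I'll grip it by the stub and pivot it 30° in the fingers by pushing the flange sideways against the fixed box wall. After that I'll present it to the camera.

>>> servo_tool(
  moves=[
    [17.5,21.8,0,-0.148],
    [17.5,21.8,0,-0.148],
    [17.5,21.8,0,-0.148],
    [17.5,21.8,0,-0.148],
    [17.5,21.8,0,-0.148],
    [17.5,21.8,0,-0.148],
    [17.5,21.8,0,-0.148],
    [17.5,21.8,0,-0.148],
    [17.5,21.8,-2.5,-0.148],
    [17.5,21.8,-5,-0.148],
    [17.5,21.8,-7,-0.148],
    [17.5,21.8,-7.3,-0.148],
    [17.5,21.8,-7.3,-0.148],
    [17.5,21.8,-7.3,-0.148],
  ],
  claw=0.42,
)

```text
time: 13.33
ee_pos: [0.596, -0.0586, 0.0265]
tcp_rot: [179.9, -0.0, 75.5]
wrist_force: [-0.2, -0.3, 0.2]
opening: 0.0495
grasp_force: 0.0
```

```bash
python3 - <<'E'
from h import *
s=snap('side','s3.png'); t=snap('top','t3.png')
p=get_obs()['ee_pos']; print(p,proj('side',[p]),proj('top',[p]))
f=lambda im,u,v,w=64,h=64: cv2.resize(im[v-h//2:v+h//2,u-w//2:u+w//2],(400,400),interpolation=cv2.INTER_CUBIC)
cv2.imwrite('pics/c6.png',np.hstack([f(t,430,225,90,90),f(s,339,240)])[:,:,::-1])
E
```

```text
[ 0.59650697 -0.05859586  0.02717961] [[338.66714644 245.37826731]] [[349.774571   162.11107327]]
```

View pics/c6.png

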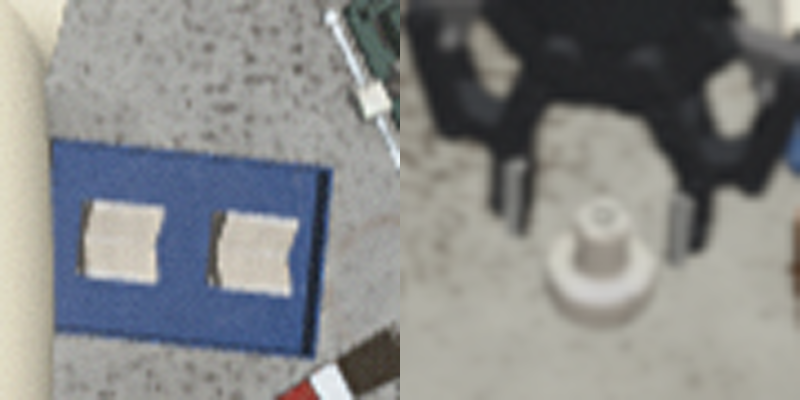

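Both V-blocks lie flat in the tray with grooves up, at crop (120,240) and (255,250). The fingers straddle the anvil stub in the side view at (600,230). I'll lower 2 mm, close gently and lift.

>>> servo_tool(
  moves=[
    [0,0,-0.2,0],
    [0,0,-0.2,0],
    [0,0,-0.2,0],
    [0,0,-0.2,0],
    [0,0,-0.2,0],
    [0,0,-0.2,0],
    [0,0,-0.2,0],
  ],
  claw=1,
  force=30,
)

```text
time: 14.02
ee_pos: [0.5959, -0.0585, 0.0241]
tcp_rot: [179.9, -0.0, 75.5]
wrist_force: [-0.9, -0.2, 5.2]
opening: 0.0177
grasp_force: 29.6
```

>>> servo_tool(
  moves=[
    [0,0,2,0],
    [0,0,5,0],
    [0,0,8,0],
    [0,0,8,0],
    [0,0,8,0],
  ],
)

```text
time: 14.43
ee_pos: [0.5964, -0.0584, 0.1047]
tcp_rot: [179.8, -0.0, 75.5]
wrist_force: [-0.1, -0.2, -2.1]
opening: 0.0176
grasp_force: 29.8
```

```bash
python3 - <<'E'
from h import *
s=snap('side','s4.png'); o=get_obs()
p=o['ee_pos']; print(p,o['wrist_force'],proj('side',[p]))
f=lambda im,u,v,w=64,h=64: cv2.resize(im[v-h//2:v+h//2,u-w//2:u+w//2],(560,560),interpolation=cv2.INTER_CUBIC)
u,v=proj('side',[p])[0].astype(int)
cv2.imwrite('pics/c7.png',f(s,u,v)[:,:,::-1])
E
```

```text
[ 0.59553684 -0.05832132  0.10296741] [ 0.48806282 -0.46336741 -2.46136701] [[339.62577824 220.6015415 ]]
```

View pics/c7.png

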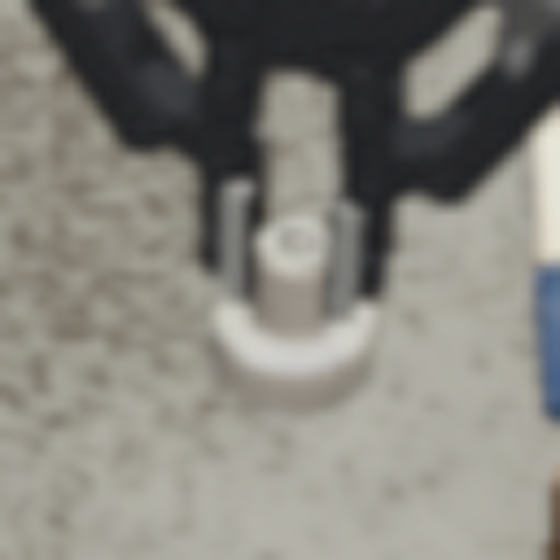

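The anvil is held upright by the stub. I'll go to the outer +y side of the box, about 15 mm clear of the wall, with its underside 5 mm below the wall top.

>>> servo_tool(
  moves=[
    [-13.6,40.8,1,0],
    [-13.6,40.8,1,0],
    [-13.6,40.8,1,0],
    [-13.6,40.8,1,0],
    [-13.6,40.8,1,0],
    [-13.6,40.8,1,0],
    [-13.6,40.8,1,0],
    [-13.6,40.8,1,0],
    [-13.6,40.8,1,0],
    [-13.6,40.8,1,0],
    [-13.6,40.8,1,0],
    [-13.6,40.8,1,0],
    [-13.6,40.8,1,0],
    [-13.6,40.8,-1,0],
    [-13.6,40.8,-3,0],
    [-13.6,40.8,-4.4,0],
    [-13.6,40.8,-4.4,0],
    [-13.6,40.8,-4.4,0],
  ],
)

```text
time: 15.98
ee_pos: [0.4594, 0.348, 0.0583]
tcp_rot: [-179.9, 0.1, 75.4]
wrist_force: [-0.5, 0.3, -1.4]
opening: 0.0173
grasp_force: 29.8
```

>>> servo_tool(
  moves=[
    [-0.1,-0.4,0,0],
    [-0.2,-0.8,0,0],
    [-0.25,-1,0,0],
    [-0.25,-1,0,0],
    [-0.25,-1,0,0],
  ],
  force=20,
)

```text
time: 16.4
ee_pos: [0.4573, 0.3396, 0.0599]
tcp_rot: [180.0, -0.0, 75.5]
wrist_force: [0.2, -0.2, -3.1]
opening: 0.0175
grasp_force: 29.8
```

>>> servo_tool(
  moves=[
    [-0.05,-0.2,0,0],
    [-0.1,-0.4,0,0],
    [-0.12,-0.5,0,0],
    [-0.12,-0.5,0,0],
  ],
  force=20,
  claw=1,
)

```text
time: 16.73
ee_pos: [0.456, 0.3351, 0.0597]
tcp_rot: [180.0, -0.1, 75.5]
wrist_force: [0.5, 2.7, -0.9]
opening: 0.0169
grasp_force: 30.0
```

>>> servo_tool(
  moves=[
    [-0.05,-0.2,0,0],
    [-0.05,-0.2,0,0],
  ],
)

```text
time: 16.9
ee_pos: [0.4558, 0.3335, 0.06]
tcp_rot: [180.0, -0.1, 75.5]
wrist_force: [0.5, 5.0, 0.9]
opening: 0.0177
grasp_force: 30.1
```

>>> servo_tool(
  moves=[
    [-0.05,-0.2,0,0],
    [-0.05,-0.2,0,0],
  ],
)

```text
time: 17.07
ee_pos: [0.4555, 0.332, 0.0605]
tcp_rot: [179.9, -0.2, 75.5]
wrist_force: [1.0, 6.7, 1.8]
opening: 0.0171
grasp_force: 30.3
```

>>> servo_tool(
  moves=[
    [-0.05,-0.2,0,0],
    [-0.1,-0.4,0,0],
    [-0.15,-0.6,0,0],
    [-0.15,-0.6,0,0],
  ],
)

```text
time: 17.4
ee_pos: [0.4543, 0.3267, 0.0614]
tcp_rot: [179.9, -0.3, 75.6]
wrist_force: [0.3, 8.9, 7.3]
opening: 0.0174
grasp_force: 31.7
```

>>> servo_tool(
  moves=[
    [-0.05,-0.2,0,0],
    [-0.07,-0.3,0,0],
    [-0.07,-0.3,0,0],
  ],
)

```text
time: 17.65
ee_pos: [0.4538, 0.324, 0.0618]
tcp_rot: [179.9, -0.4, 75.6]
wrist_force: [-0.3, 10.4, 8.5]
opening: 0.0173
grasp_force: 32.6
```

```bash
python3 - <<'E'
from h import *
s=snap('side','s5.png'); t=snap('top','t5.png'); o=get_obs()
p=o['ee_pos']; print(p,o['wrist_force'],proj('side',[p]),proj('top',[p]))
f=lambda im,u,v,w=64,h=64: cv2.resize(im[v-h//2:v+h//2,u-w//2:u+w//2],(560,560),interpolation=cv2.INTER_CUBIC)
u,v=proj('side',[p])[0].astype(int)
cv2.imwrite('pics/c8.png',f(s,u,v)[:,:,::-1])
E
```

```text
[0.45382199 0.32403341 0.06168098] [0.90143163 9.50378774 7.73188711] [[282.66253951 135.67768415]] [[183.98179598 222.06213512]]
```

View pics/c8.png

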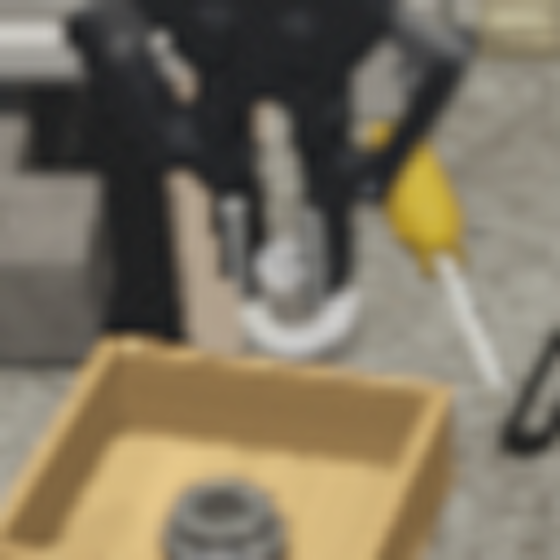

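The anvil is pivoting, with the stub end turned towards the viewer at crop (285,262), and geometry suggests about 25°. That was my last permitted picture, so from here I measure numerically. I'll back off and bring it close to the side camera to fit its tilt.

>>> servo_tool(
  moves=[
    [0.5,2,0.3,0],
    [0.6,2.4,2,0],
    [0.6,2.4,6,0],
    [6.6,-57.4,29.3,1.571],
    [6.6,-57.4,29.3,1.571],
    [6.6,-57.4,29.3,1.571],
    [6.6,-57.4,29.3,1.571],
    [6.6,-57.4,29.3,1.571],
    [6.6,-57.4,29.3,1.571],
    [6.6,-57.4,29.3,1.571],
    [6.6,-57.4,29.3,1.571],
    [6.6,-57.4,29.3,1.571],
    [6.6,-57.4,29.3,1.571],
    [6.6,-57.4,29.3,1.571],
    [6.6,-57.4,29.3,1.571],
    [6.6,-57.4,29.3,1.571],
    [6.6,-57.4,29.3,1.571],
    [6.6,-57.4,29.3,1.571],
    [6.6,-57.4,29.3,1.571],
    [6.6,-57.4,29.3,1.571],
  ],
)

```text
time: 19.42
ee_pos: [0.5181, -0.2566, 0.353]
tcp_rot: [-179.9, 0.0, 165.4]
wrist_force: [1.2, 0.3, -0.9]
opening: 0.0171
grasp_force: 30.4
```

>>> servo_tool(
  moves=[
    [0,0,0,0],
    [0,0,0,0],
    [0,0,0,0],
  ],
)

```text
time: 19.67
ee_pos: [0.5185, -0.252, 0.3517]
tcp_rot: [180.0, -0.1, 165.5]
wrist_force: [-1.0, 1.2, -1.6]
opening: 0.0175
grasp_force: 30.4
```

```bash
cat > fit.py <<'E'
from h import *
from scipy.optimize import differential_evolution
from scipy.spatial.transform import Rotation as Ro
from scipy.ndimage import map_coordinates
def model(o,th,dx,dz,taz):
    # taz: azimuth of tilt (deg); dx along tilt dir, dz vertical: underside centre relative to TCP
    w=np.array([np.cos(np.radians(taz)),np.sin(np.radians(taz)),0]); z=np.array([0,0,1.])
    ax=np.cos(np.radians(th))*z+np.sin(np.radians(th))*w
    c=np.array(o['ee_pos'])+dx*w+dz*z
    e1=np.cross(z,w); e2=np.cross(ax,e1); return c,ax,e1,e2
def ring(c,ax,e1,e2,r,h,n=120):
    t=np.linspace(0,2*np.pi,n,endpoint=False)
    return c+ax*h+r*(np.outer(np.cos(t),e1)+np.outer(np.sin(t),e2))
def hull(n,m): # flange silhouette hull
    P=np.vstack([ring(*m,.0195,0),ring(*m,.0195,.018)]); return cv2.convexHull(proj(n,P).astype(np.float32))[:,0]
def score(n,I,m,mask):
    h=hull(n,m); d=np.roll(h,-1,0)-h; L=np.linalg.norm(d,axis=1)
    pts=[];nr=[]
    for a,b,l in zip(h,d,L):
        k=max(1,int(l/.5))
        for s in (np.arange(k)+.5)/k: pts.append(a+b*s); nr.append(np.array([b[1],-b[0]])/(l+1e-9))
    pts=np.array(pts);nr=np.array(nr); c=h.mean(0); nr*=np.sign(((pts-c)*nr).sum(1))[:,None]
    f=lambda q: map_coordinates(I,[q[:,1],q[:,0]],order=1,mode='nearest')
    g=f(pts-1.2*nr)-f(pts+1.2*nr)
    keep=mask(pts,c); return (g*keep).sum()/max(keep.sum(),10)
E
python3 - <<'E'
from fit import *
np.set_printoptions(precision=1,suppress=True,linewidth=200)
ims=[np.array(camera('side')).astype(float) for _ in range(6)]; o=get_obs()
I=np.mean(ims,0); np.save('m1.npy',I); import pickle; pickle.dump(o,open('o1.pkl','wb'))
print(o['ee_pos'],o['tcp_rot'],o['wrist_force'], np.std(np.array(ims),0).mean())
u,v=proj('side',[o['ee_pos']])[0]; print(u,v)
g=I.mean(2); u,v=int(u),int(v)
for r in range(v-24,v+34,2): print(r,' '.join('%3d'%x for x in g[r,u-32:u+33:2]))
E
```

```text
[ 0.5 -0.3  0.4] [-180.     0.   165.6] [-0.2  0.6 -2.3] 0.48392176330440195
293.21074087505514 188.7285762799095
164 169 113  33  32  45  57  62  60  51  33  32  32  32  32  32  37  42  41  33  33  32  70 141 151 145 132 141 156 150 148 140 154 145
166 168 166  72  30  33  53  78  71  65  41  32  31  32  32  32  34  41  40  32  32  33  68 139 155 140 131 146 138 136 153 148 151 147
168 135 141 107  32  31  36  49  52  53  39  31  32  31  32  32  32  37  40  40  42  33  69 141 147 140 145 150 150 144 151 150 154 147
170 113 115 110  63  31  31  31  32  32  31  31  32  32  32  32  32  34  40  46  42  33  66 141 159 160 137 135 157 162 149 156 155 156
172 111 111 111  97  39  31  32  49  51  47  41  35  31  32  32  32  33  38  36  40  33  61 143 154 155 161 151 161 164 153 147 155 156
174 114 114 113 111  72  31  33  48  55  56  57  55  41  32  31  34  53  48  58  58  33  60 141 145 150 163 140 143 141 149 151 156 149
176 118 119 117 116 108  52  31  37  41  43  45  47  45  33  32  33  51 106 118  68  32  60 140 155 163 164 151 152 160 155 151 158 152
178 125 132 133 131 130 118 107  9
[... 2257 characters left out ...]
 143 156 157 137 139
212 155 140 121 141 140 149 166 160 160 160 159 156 142 137 131 130 133 149 162 148 129 138 141 150 147 145 134 146 134 135 136 148 131
214 134 140 125 150 135 150 155 152 163 158 161 156 164 167 151 155 141 144 149 146 153 141 134 147 120 148 127 148 153 149 140 151 151
216 137 149 143 153 150 154 146 162 166 166 162 157 153 163 154 165 153 148 139 155 152 134 135 152 124 130 127 137 136 149 145 136 136
218 146 138 147 139 140 158 132 143 145 147 140 147 166 163 142 156 157 153 149 157 161 152 138 148 144 141 136 131 137 141 147 154 155
220 154 157 159 150 155 146 160 150 156 162 166 164 159 167 156 165 168 167 150 148 157 149 131 126 138 131 126 149 133 129 135 139 143
```

```bash
cat > ringfit.py <<'E'
from fit import *
from scipy.optimize import least_squares
def edges(g,u,v,thr,dl=22,dr=14,top=-6,bot=22):
    # first bright crossing coming from below per column and from left/right per row
    P=[]
    for c in range(u-dl,u+dr):
        col=g[v+top:v+bot,c][::-1]; k=np.argmax(col>thr)
        if k>0: P.append((c,v+bot-1-(k-(col[k]-thr)/(col[k]-col[k-1]))))
    for r in range(v+top+2,v+bot):
        for s in (1,-1):
            a=g[r,u-dl-3:u+dr+3][::s]; k=np.argmax(a>thr)
            if k>0:
                x=k-(a[k]-thr)/(a[k]-a[k-1]); P.append((u-dl-3+x if s==1 else u+dr+2-x,r))
    return np.array(P)
def fit(n,o,P,taz,x0=(25,-.01,-.02),r=.0195):
    def res(x):
        q=proj(n,ring(*model(o,x[0],x[1],x[2],taz),r,.018,360)); d=np.linalg.norm(P[:,None]-q[None],axis=2)
        return d.min(1)
    s=least_squares(res,x0,x_scale=(10,.005,.005),diff_step=1e-3,loss='soft_l1',f_scale=.5)
    return s.x,res(s.x)
E
python3 - <<'E'
from ringfit import *
import pickle
I=np.load('m1.npy'); o=pickle.load(open('o1.pkl','rb')); g=I.mean(2)
P=edges(g,293,189,180); print(np.round(P,1).tolist())
taz=o['tcp_rot'][2]-180
for r in(.0195,.0188):
  for x0 in((15,-.01,-.02),(35,-.015,-.02)):
    x,e=fit('side',o,P,taz,x0,r); print(r,x.round(4),np.sort(e).round(2)[-8:],np.median(e))
E
```

```text
[[274.0, 194.5], [275.0, 196.5], [276.0, 198.2], [277.0, 199.5], [278.0, 200.5], [279.0, 201.4], [280.0, 202.0], [281.0, 202.7], [282.0, 203.2], [283.0, 203.6], [284.0, 204.1], [285.0, 204.5], [286.0, 204.8], [287.0, 204.9], [288.0, 205.1], [289.0, 205.3], [290.0, 205.4], [291.0, 205.3], [292.0, 205.2], [293.0, 205.1], [294.0, 205.0], [295.0, 204.7], [296.0, 204.4], [297.0, 204.0], [298.0, 203.4], [299.0, 202.7], [300.0, 201.6], [301.0, 200.0], [276.9, 185.0], [280.0, 185.0], [275.7, 186.0], [280.1, 186.0], [274.8, 187.0], [280.2, 187.0], [274.4, 188.0], [280.3, 188.0], [273.9, 189.0], [280.3, 189.0], [273.6, 190.0], [280.2, 190.0], [273.5, 191.0], [280.2, 191.0], [273.6, 192.0], [280.2, 192.0], [273.7, 193.0], [280.3, 193.0], [273.9, 194.0], [300.6, 194.0], [274.2, 195.0], [301.3, 195.0], [274.7, 196.0], [301.6, 196.0], [275.3, 197.0], [301.6, 197.0], [275.9, 198.0], [301.4, 198.0], [276.6, 199.0], [301.2, 199.0], [277.5, 200.0], [301.0, 200.0], [278.5, 201.0], [300.4, 201.0], [279.9, 202.0], [299.6, 202.0], [281.6, 203.0], [298.7, 203.0], [283.7, 204.0], [297.0, 204.0], [287.4, 205.0], [293.7, 205.0]]
0.0195 [ 1.10322e+01 -9.70000e-03 -2.74000e-02] [2.68 3.07 3.43 4.33 5.16 5.94 6.64 6.92] 0.3713224026951825
0.0195 [ 1.19178e+01 -1.01000e-02 -2.73000e-02] [2.69 2.93 3.62 4.51 5.35 6.12 6.79 6.91] 0.3303062953242446
0.0188 [ 1.71138e+01 -1.27000e-02 -2.76000e-02] [1.99 2.96 3.9  4.82 5.68 6.46 6.71 6.89] 0.18662652780327837
0.0188 [ 1.72292e+01 -1.27000e-02 -2.75000e-02] [2.   2.97 3.91 4.83 5.69 6.47 6.7  6.89] 0.19251547754065612
```

```bash
cat >> ringfit.py <<'E'
def fit4(n,o,P,taz,x0=(25,-.012,-.025,.019),h=.018):
    def res(x):
        q=proj(n,ring(*model(o,x[0],x[1],x[2],taz),x[3],h,720)); d=np.linalg.norm(P[:,None]-q[None],axis=2); i=d.argmin(1)
        c=q.mean(0); return d.min(1)*np.sign(np.linalg.norm(P-c,axis=1)-np.linalg.norm(q[i]-c,axis=1))
    s=least_squares(res,x0,x_scale=(10,.005,.005,.001),diff_step=1e-3,loss='soft_l1',f_scale=.3)
    return s.x,np.abs(res(s.x))
E
python3 - <<'E'
from ringfit import *
import pickle
I=np.load('m1.npy'); o=pickle.load(open('o1.pkl','rb')); g=I.mean(2)
P=edges(g,293,189,180); P=P[~((P[:,0]>279.5)&(P[:,1]<193.5))]
taz=o['tcp_rot'][2]-180
for t in(taz-4,taz,taz+4):
  for x0 in((10,-.01,-.02,.0195),(35,-.015,-.02,.019)):
    x,e=fit4('side',o,P,t,x0); print(round(t,1),x.round(4),np.sort(e).round(2)[-4:],np.median(e))
for thr in(175,185,190):
    P=edges(g,293,189,thr); P=P[~((P[:,0]>279.5)&(P[:,1]<193.5))]; x,e=fit4('side',o,P,taz); print(thr,x.round(4),e.max())
print(cv2.fitEllipse(P.astype(np.float32)))
E
```

```text
-18.4 [ 2.08991e+01 -1.45000e-02 -2.75000e-02  1.84000e-02] [0.18 0.24 0.24 0.34] 0.07898319476423653
-18.4 [ 2.10004e+01 -1.45000e-02 -2.75000e-02  1.84000e-02] [0.18 0.24 0.25 0.31] 0.07418520544064582
-14.4 [ 1.97834e+01 -1.40000e-02 -2.75000e-02  1.84000e-02] [0.19 0.19 0.2  0.26] 0.08989653502491902
-14.4 [ 1.99211e+01 -1.40000e-02 -2.75000e-02  1.84000e-02] [0.17 0.18 0.19 0.26] 0.08613928273350575
-10.4 [ 1.95185e+01 -1.38000e-02 -2.73000e-02  1.84000e-02] [0.22 0.23 0.28 0.37] 0.11715544423657352
-10.4 [ 1.96874e+01 -1.39000e-02 -2.73000e-02  1.84000e-02] [0.23 0.24 0.24 0.33] 0.11534665658845493
175 [ 2.04942e+01 -1.43000e-02 -2.74000e-02  1.87000e-02] 0.29676060812047506
185 [ 2.0687e+01 -1.4200e-02 -2.7300e-02  1.8100e-02] 5.71715888764932
190 [ 1.98643e+01 -1.38000e-02 -2.74000e-02  1.78000e-02] 5.350421916838314
((287.6034851074219, 194.40234375), (19.666597366333008, 28.10087013244629), 113.24173736572266)
```

The fit is good, with residuals around 0.1 px. The tilt is about 20°, so I need about 10° more. Going back for another push, slightly further this time.

>>> servo_tool(
  moves=[
    [-6,59.8,-22,-1.571],
    [-6,59.8,-22,-1.571],
    [-6,59.8,-22,-1.571],
    [-6,59.8,-22,-1.571],
    [-6,59.8,-22,-1.571],
    [-6,59.8,-22,-1.571],
    [-6,59.8,-22,-1.571],
    [-6,59.8,-22,-1.571],
    [-6,59.8,-22,-1.571],
    [-6,59.8,-22,-1.571],
    [-6,59.8,-22,-1.571],
    [-6,59.8,-22,-1.571],
    [-6,59.8,-22,-1.571],
    [-6,59.8,-22,-1.571],
    [-6,59.8,-22,-1.571],
    [-6,59.8,-22,-1.571],
    [-6,59.8,-25,-1.571],
    [-6,59.8,-28,-1.571],
    [-6,59.8,-29.3,-1.571],
    [-6,59.8,-29.3,-1.571],
  ],
)

```text
time: 21.63
ee_pos: [0.4565, 0.3445, 0.0558]
tcp_rot: [-179.8, 0.3, 75.6]
wrist_force: [-1.3, -0.3, -1.9]
opening: 0.0172
grasp_force: 30.4
```

```bash
python3 - <<'E'
from ringfit import *
g=cv2.imread('pics/s4.png').astype(float).mean(2)
o=dict(ee_pos=[.59554,-.05832,.10297])
print('\n'.join(' '.join('%3d'%x for x in r) for r in g[204:240:2,322:360:2]))
P=edges(g,339,226,172,14,16,0,16); print(len(P))
for x0 in((0,0,-.024,.0185),(5,0,-.024,.0185)):
    x,e=fit4('side',o,P,-104.5,x0); print(x.round(4),np.sort(e).round(2)[-6:],np.median(e))
E
```

```text
47  47  56  38  38  38  35  63 121 142 158 144  60  34  36  51  58  58  47
140 127 129  94  41  42  36  51 128 153 157 154  64  36  38  40  42  42  38
138 148 145 130  54  56  90  62 136 159 158 157  71  39  38  37  38  40  39
148 128 141 123  55  98 134  62 142 155 146 145  80  38  36  69 111  73  49
145 133 137 135  59  97 112  46 137 165 170 127 136  85  37 123 167 160 161
141 151 142 135  69  99 110 112 182 169 184 141 123  71  38 123 164 168 170
142 126 141 126  55  98 109 140 190 170 175 142 124  70  44 123 159 164 165
151 150 149 142  85 104 107 108 181 193 178 124 123  66  65 158 162 164 160
136 134 146 155 151 138 107  96 138 150 147 101 121  58  78 160 162 165 165
144 149 134 146 148 169 142 110 136 144 142 107 125 134 131 161 166 168 165
130 140 143 138 147 197 196 141 137 144 143 132 160 196 166 163 148 169 172
141 140 137 139 137 173 203 194 172 166 169 189 205 191 164 173 164 168 172
150 138 147 156 135 129 183 204 204 202 203 201 191 158 164 170 172 171 171
154 147 141 150 148 123 139 164 180 185 179 166 142 135 164 165 169 171 171
150 154 164 162 154 134 133 136 141 143 141 135 133 154 168 155 170 170 171
166 160 149 157 131 143 139 136 141 137 136 138 160 173 172 170 170 159 166
163 158 149 150 151 164 159 153 160 162 168 169 173 174 169 169 167 170 169
153 162 167 162 150 163 165 165 153 159 171 174 175 173 173 169 169 169 168
42
[-3.75152e+01 -3.70000e-03 -6.84000e-02  5.04000e-02] [3.22 3.69 4.59 4.97 5.22 5.29] 1.1160466831959748
[-5.70632e+01 -1.76000e-02 -8.46000e-02  4.89000e-02] [3.18 3.44 5.   5.32 5.59 5.73] 1.1364945262324417
```

>>> servo_tool(
  moves=[
    [-0.25,-1,0,0],
    [-0.4,-1.6,0,0],
    [-0.5,-2,0,0],
    [-0.55,-2.2,0,0],
    [-0.6,-2.4,0,0],
    [-0.65,-2.6,0,0],
    [-0.7,-2.8,0,0],
    [-0.7,-2.8,0,0],
    [-0.7,-2.8,0,0],
  ],
)

```text
time: 22.38
ee_pos: [0.4531, 0.3195, 0.0627]
tcp_rot: [179.8, -0.4, 75.5]
wrist_force: [-1.2, 7.6, 7.2]
opening: 0.017
grasp_force: 32.8
```

```bash
python3 - <<'E'
from ringfit import *
o=dict(ee_pos=[.59554,-.05832,.10297])
for dz in(-.022,-.024,-.026,-.028):
    q=proj('side',ring(*model(o,0,0,dz,-104.5),.0185,.018,360)); print(dz,q.min(0).round(1),q.max(0).round(1))
E
```

```text
-0.022 [330.5 215.7] [348.6 228.5]
-0.024 [330.5 216.4] [348.6 229.2]
-0.026 [330.5 217. ] [348.5 229.9]
-0.028 [330.4 217.7] [348.4 230.6]
```

>>> servo_tool(
  moves=[
    [0.5,2,0.3,0],
    [0.7,2.8,2,0],
    [0.7,2.8,6,0],
    [6.7,-57,29.3,1.571],
    [6.7,-57,29.3,1.571],
    [6.7,-57,29.3,1.571],
    [6.7,-57,29.3,1.571],
    [6.7,-57,29.3,1.571],
    [6.7,-57,29.3,1.571],
    [6.7,-57,29.3,1.571],
    [6.7,-57,29.3,1.571],
    [6.7,-57,29.3,1.571],
    [6.7,-57,29.3,1.571],
    [6.7,-57,29.3,1.571],
    [6.7,-57,29.3,1.571],
    [6.7,-57,29.3,1.571],
    [6.7,-57,29.3,1.571],
    [6.7,-57,29.3,1.571],
    [6.7,-57,29.3,1.571],
    [6.7,-57,29.3,1.571],
  ],
)

```text
time: 24.05
ee_pos: [0.5178, -0.2569, 0.3545]
tcp_rot: [-179.9, 0.2, 165.3]
wrist_force: [1.4, 0.5, -2.1]
opening: 0.0173
grasp_force: 30.8
```

>>> servo_tool(
  moves=[
    [0,0,0,0],
    [0,0,0,0],
    [0,0,0,0],
  ],
)

```text
time: 24.3
ee_pos: [0.5182, -0.2521, 0.3527]
tcp_rot: [180.0, 0.0, 165.5]
wrist_force: [-0.4, 0.1, -2.2]
opening: 0.0172
grasp_force: 30.8
```

```bash
cat > meas.py <<'E'
from ringfit import *
g=np.mean([np.array(camera('side')).astype(float) for _ in range(6)],0).mean(2); o=get_obs()
np.save('last.npy',g)
print(o['time'],np.round(o['ee_pos'],4),o['tcp_rot'].round(1),o['wrist_force'].round(1))
u,v=proj('side',[o['ee_pos']])[0].round().astype(int)
taz=o['tcp_rot'][2]-180
for thr in(177,180,185):
    P=edges(g,u,v,thr); P=P[~((P[:,0]>u-13.5)&(P[:,1]<v+5))]
    for k in range(2):
        x,e=fit4('side',o,P,taz); P=P[e<.6]
    print(thr,x.round(4),len(P),e.max().round(2))
E
python3 meas.py
```

```text
24.6 [ 0.5186 -0.2515  0.3524] [-180.     0.   165.6] [ 0.8  1.  -1.7]
177 [ 2.48372e+01 -1.82000e-02 -2.59000e-02  1.85000e-02] 55 0.2
180 [ 2.46054e+01 -1.80000e-02 -2.59000e-02  1.84000e-02] 54 0.29
185 [ 2.6737e+01 -1.8600e-02 -2.5400e-02  1.8100e-02] 53 0.27
```

The tilt is now about 25°. One more push of about 5 mm.

>>> servo_tool(
  moves=[
    [-6,59.8,-22,-1.571],
    [-6,59.8,-22,-1.571],
    [-6,59.8,-22,-1.571],
    [-6,59.8,-22,-1.571],
    [-6,59.8,-22,-1.571],
    [-6,59.8,-22,-1.571],
    [-6,59.8,-22,-1.571],
    [-6,59.8,-22,-1.571],
    [-6,59.8,-22,-1.571],
    [-6,59.8,-22,-1.571],
    [-6,59.8,-22,-1.571],
    [-6,59.8,-22,-1.571],
    [-6,59.8,-22,-1.571],
    [-6,59.8,-22,-1.571],
    [-6,59.8,-22,-1.571],
    [-6,59.8,-22,-1.571],
    [-6,59.8,-25,-1.571],
    [-6,59.8,-28,-1.571],
    [-6,59.8,-29.3,-1.571],
    [-6,59.8,-29.3,-1.571],
  ],
)

```text
time: 26.27
ee_pos: [0.4565, 0.3445, 0.0557]
tcp_rot: [-179.8, 0.3, 75.6]
wrist_force: [0.3, -0.6, -1.2]
opening: 0.0172
grasp_force: 30.7
```

>>> servo_tool(
  moves=[
    [-0.25,-1,0,0],
    [-0.5,-2,0,0],
    [-0.6,-2.4,0,0],
    [-0.65,-2.6,0,0],
    [-0.7,-2.8,0,0],
    [-0.75,-3,0,0],
    [-0.82,-3.3,0,0],
    [-0.82,-3.3,0,0],
    [-0.82,-3.3,0,0],
  ],
)

```text
time: 27.02
ee_pos: [0.4517, 0.3138, 0.0623]
tcp_rot: [179.9, -0.3, 75.5]
wrist_force: [-2.3, 4.5, 6.7]
opening: 0.0172
grasp_force: 32.1
```

>>> servo_tool(
  moves=[
    [0.5,2,0.3,0],
    [0.8,3.3,2,0],
    [0.8,3.3,6,0],
    [6.8,-56.5,29.3,1.571],
    [6.8,-56.5,29.3,1.571],
    [6.8,-56.5,29.3,1.571],
    [6.8,-56.5,29.3,1.571],
    [6.8,-56.5,29.3,1.571],
    [6.8,-56.5,29.3,1.571],
    [6.8,-56.5,29.3,1.571],
    [6.8,-56.5,29.3,1.571],
    [6.8,-56.5,29.3,1.571],
    [6.8,-56.5,29.3,1.571],
    [6.8,-56.5,29.3,1.571],
    [6.8,-56.5,29.3,1.571],
    [6.8,-56.5,29.3,1.571],
    [6.8,-56.5,29.3,1.571],
    [6.8,-56.5,29.3,1.571],
    [6.8,-56.5,29.3,1.571],
    [6.8,-56.5,29.3,1.571],
  ],
)

```text
time: 28.68
ee_pos: [0.5175, -0.2569, 0.3546]
tcp_rot: [-179.9, 0.2, 165.3]
wrist_force: [0.1, 0.8, -2.2]
opening: 0.0172
grasp_force: 30.7
```

>>> servo_tool(
  moves=[
    [0,0,0,0],
    [0,0,0,0],
    [0,0,0,0],
  ],
)

```text
time: 28.93
ee_pos: [0.518, -0.2522, 0.3527]
tcp_rot: [-180.0, 0.0, 165.5]
wrist_force: [0.1, 0.3, -2.8]
opening: 0.017
grasp_force: 30.7
```

```bash
python3 meas.py
```

```text
29.2333 [ 0.5184 -0.2515  0.3525] [-180.     0.   165.6] [ 0.2 -0.7 -2.7]
177 [ 2.42494e+01 -2.06000e-02 -2.94000e-02  1.48000e-02] 34 0.93
180 [ 2.5622e+01 -2.1500e-02 -2.8300e-02  1.5300e-02] 30 0.63
185 [ 2.53414e+01 -2.11000e-02 -2.77000e-02  1.52000e-02] 35 0.73
```

```bash
python3 - <<'E'
from ringfit import *
g=np.load('last.npy')
print('    '+' '.join('%3d'%c for c in range(262,310,2)))
for r in range(176,216,2): print(r,' '.join('%3d'%x for x in g[r,262:310:2]))
E
```

```text
262 264 266 268 270 272 274 276 278 280 282 284 286 288 290 292 294 296 298 300 302 304 306 308
176 119 118 116 114  75  36  34  38  40  42  45  46  35  32  32  41  90 125  95  34  39 117 157 156
178 129 131 136 129 127 116 108 104  97  70  36  36  35  32  31  35 100 131  97  36  38 112 161 162
180 154 152 153 147 137 146 173 184 186 139  45  40  48  44  34  34  98 131  99  37  38 112 157 155
182 159 142 147 162 162 187 197 198 198 151  48  44  55  48  39  36  95 132 103  45  38 130 165 161
184 164 154 146 159 180 199 201 200 194 147  52  39  41  40  39  37  93 131 109  92  74 151 159 167
186 166 168 166 172 188 201 203 201 187 154  63  39  50  47  39  37  90 131 115 153 148 159 153 156
188 161 167 170 177 188 199 201 200 188 161  63  39  40  40  39  40  88 130 112 149 163 150 149 169
190 162 154 172 177 185 197 201 199 189 167  72  38  45  53  40  38  79 129 112 122 147 167 157 148
192 162 165 174 177 182 192 203 201 190 170  81  39  52  50  40  36  72 128 117 145 154 148 146 139
194 150 155 173 176 179 185 198 203 200 181 118  54  44  40  35  32  80 129 129 156 146 148 142 134
196 
[... 295 characters left out ...]

202 151 136 135 152 158 156 156 153 160 181 193 195 194 192 191 185 155 149 137 145 146 150 146 137
204 147 145 130 144 148 150 146 144 140 143 156 174 180 181 166 147 148 158 153 152 144 137 139 142
206 160 143 127 147 140 139 139 136 135 133 131 129 123 116 133 143 137 130 138 152 130 136 148 136
208 144 158 140 146 142 123 130 134 129 126 124 118 121 137 148 148 143 147 141 155 133 146 138 130
210 147 141 127 139 150 152 140 135 146 139 135 130 151 152 151 168 159 151 168 161 153 142 129 149
212 147 132 128 143 139 161 164 158 162 161 168 164 155 157 148 152 147 154 161 134 132 142 146 148
214 136 136 134 148 135 158 148 163 159 162 155 161 168 161 151 149 146 141 151 150 147 133 145 130
```

```bash
cat > meas2.py <<'E'
from ringfit import *
def run(g,o,r=.0184):
    u,v=proj('side',[o['ee_pos']])[0].round().astype(int); taz=o['tcp_rot'][2]-180; out=[]
    for thr in(180,184,188):
        P=edges(g,u,v,thr,26,14,-8,22); P=P[~((P[:,0]>u-13.5)&(P[:,1]<v+8))]
        for x0 in((15,-.015,-.027),(30,-.02,-.026),(45,-.025,-.024)):
            Q=P
            for k in range(3):
                x,e=fit('side',o,Q,taz,x0,r); Q=Q[e<max(.6,1.5*np.median(e))]
            out.append((e.mean(),thr,x.round(4),len(Q)))
    for a in sorted(out,key=lambda a:a[0]): print(a)
if __name__=='__main__':
    run(np.load('last.npy'),dict(ee_pos=np.array([.5184,-.2515,.3525]),tcp_rot=np.array([180,0,165.6])))
    import pickle; run(np.load('m1.npy').mean(2),pickle.load(open('o1.pkl','rb')))
E
python3 meas2.py
```

```text
(np.float64(0.13326926212515788), 188, array([ 3.39384e+01, -2.35000e-02, -2.15000e-02]), 41)
(np.float64(0.1393844563464639), 184, array([ 3.28596e+01, -2.37000e-02, -2.23000e-02]), 41)
(np.float64(0.1440003738290152), 184, array([ 3.58131e+01, -2.50000e-02, -2.15000e-02]), 46)
(np.float64(0.20418987132765584), 188, array([ 2.47802e+01, -1.91000e-02, -2.40000e-02]), 33)
(np.float64(0.2302938064975246), 184, array([ 2.27698e+01, -1.87000e-02, -2.48000e-02]), 36)
(np.float64(0.24004187378201483), 188, array([ 1.98392e+01, -1.66000e-02, -2.50000e-02]), 33)
(np.float64(0.2597733959004622), 180, array([ 3.11202e+01, -2.39000e-02, -2.33000e-02]), 49)
(np.float64(0.2720267768164145), 180, array([ 3.04732e+01, -2.36000e-02, -2.34000e-02]), 51)
(np.float64(0.2721616414057431), 180, array([ 3.1247e+01, -2.3900e-02, -2.3200e-02]), 51)Traceback (most recent call last):
  File "meas2.py", line 14, in <module>
    import pickle; run(np.load('m1.npy').mean(2),pickle.load(open('o1.pkl','rb')))
                   ~~~^^^^^^^^^^^^^^^^^^^^^^^^^^^^^^^^^^^^^^^^^^^^^^^^^^^^^^^^^^^^
  File "meas2.py", line
[... 1487 characters left out ...]
           ~~~~~~~~^^^^^^^^^^^^^^^^^^^^^^^^^^^^^^
    return np.atleast_1d(self.fun(x))
                         ~~~~~~~~^^^
    return self.f(x, *self.args, **self.kwargs)
           ~~~~~~^^^^^^^^^^^^^^^^^^^^^^^^^^^^^^
  File "ringfit.py", line 17, in res
    q=proj(n,ring(*model(o,x[0],x[1],x[2],taz),r,.018,360)); d=np.linalg.norm(P[:,None]-q[None],axis=2)
  File "h.py", line 13, in proj
    K,d,R,t=cal(n); return cv2.projectPoints(np.array(P,float).reshape(-1,1,3),cv2.Rodrigues(R)[0],t,K,d)[0][:,0]
            ~~~^^^
  File "h.py", line 4, in cal
    c=get_calibration(n); K=np.array([[c['fx'],0,c['cx']],[0,c['fy'],c['cy']],[0,0,1.]])
ValueError: time passes only in moves, steps and waits
```

```bash
python3 - <<'E'
import re
s=open('h.py').read()
s=s.replace("    c=get_calibration(n); K","    c=C[n]; K").replace("def cal(n)","import os,pickle\nif not os.path.exists('cal.pkl'): pickle.dump({n:get_calibration(n) for n in('side','top')},open('cal.pkl','wb'))\nC=pickle.load(open('cal.pkl','rb'))\ndef cal(n)",1)
open('h.py','w').write(s)
E
cat > meas3.py <<'E'
from ringfit import *
def pts(g,u,v):
    a=edges(g,u,v,188,26,14,-8,22); b=edges(g,u,v,169,26,14,-8,22)
    A=a[(a[:,0]<u-13.5)]                       # left boundary against lit side
    B=b[(b[:,0]>u-10)&(b[:,1]>v+9)]            # bottom and right
    return np.vstack([A,B])
if __name__=='__main__':
    g=np.load('last.npy'); o=dict(ee_pos=np.array([.5184,-.2515,.3525]),tcp_rot=np.array([180,0,165.6]))
    u,v=proj('side',[o['ee_pos']])[0].round().astype(int)
    P0=pts(g,u,v); print(u,v,P0.round(1).tolist())
    for t in(-20,-14.4,-8):
      for x0 in((25,-.02,-.024,.0185),(38,-.023,-.022,.0185)):
        P=P0
        for k in range(3):
            x,e=fit4('side',o,P,t,x0); P=P[e<max(.5,2*np.median(e))]
        print(t,x.round(4),len(P0),len(P),e.mean().round(3))
      x,e=fit('side',o,P,t,(32,-.023,-.022),.0185); print('   r fixed',x.round(4),e.mean().round(3))
E
python3 meas3.py
```

```text
293 189 [[270.0, 188.0], [271.0, 191.7], [272.0, 193.2], [273.0, 195.1], [274.0, 196.5], [275.0, 197.7], [276.0, 198.5], [277.0, 199.3], [278.0, 200.2], [279.0, 200.9], [271.3, 183.0], [278.8, 183.0], [270.7, 184.0], [278.4, 184.0], [270.1, 185.0], [278.1, 185.0], [269.9, 186.0], [278.0, 186.0], [269.9, 187.0], [278.0, 187.0], [270.0, 188.0], [278.1, 188.0], [270.2, 189.0], [278.2, 189.0], [270.4, 190.0], [278.3, 190.0], [270.7, 191.0], [278.1, 191.0], [271.2, 192.0], [278.6, 192.0], [271.8, 193.0], [279.1, 193.0], [272.5, 194.0], [279.5, 194.0], [272.9, 195.0], [273.6, 196.0], [274.3, 197.0], [275.4, 198.0], [276.7, 199.0], [277.8, 200.0], [279.2, 201.0], [284.0, 204.2], [285.0, 204.4], [286.0, 204.4], [287.0, 204.3], [288.0, 204.3], [289.0, 204.2], [290.0, 203.9], [291.0, 203.5], [292.0, 203.1], [293.0, 202.3], [294.0, 200.5], [294.2, 199.0], [294.2, 200.0], [293.8, 201.0], [293.3, 202.0], [292.2, 203.0], [283.4, 204.0], [289.8, 204.0]]
-20 [ 3.17037e+01 -2.30000e-02 -2.73000e-02  1.61000e-02] 59 29 0.151
-20 [ 3.18761e+01 -2.30000e-02 -2.73000e-02  1.61000e-02] 59 28 0.14
   r fixed [ 3.94331e+01 -2.51000e-02 -2.20000e-02] 0.311
-14.4 [ 3.22532e+01 -2.29000e-02 -2.60000e-02  1.64000e-02] 59 30 0.143
-14.4 [ 3.24644e+01 -2.30000e-02 -2.60000e-02  1.63000e-02] 59 29 0.143
   r fixed [ 3.90929e+01 -2.50000e-02 -2.15000e-02] 0.263
-8 [ 3.74302e+01 -2.45000e-02 -2.16000e-02  1.81000e-02] 59 37 0.147
-8 [ 3.70088e+01 -2.44000e-02 -2.16000e-02  1.81000e-02] 59 39 0.158
   r fixed [ 3.80699e+01 -2.48000e-02 -2.09000e-02] 0.16
```

```bash
python3 - <<'E'
from meas3 import *
g=np.load('last.npy'); o=dict(ee_pos=np.array([.5184,-.2515,.3525]),tcp_rot=np.array([180,0,165.6]))
P0=pts(g,293,189); P0=P0[~((P0[:,0]>277.2)&(P0[:,1]<195))]
for r in(.0180,.0184,.0188):
  for t in(-14.4,-10,-6,-2):
    x,e=fit('side',o,P0,t,(35,-.023,-.022),r); print(r,t,x.round(4),len(P0),e.mean().round(3),e.max().round(2))
P=P0[P0[:,0]<280]
E
```

```text
0.018 -14.4 [ 3.60601e+01 -2.43000e-02 -2.25000e-02] 47 0.306 0.67
0.018 -10 [ 3.60124e+01 -2.42000e-02 -2.21000e-02] 47 0.246 0.52
0.018 -6 [ 3.62632e+01 -2.43000e-02 -2.17000e-02] 47 0.189 0.52
0.018 -2 [ 3.64705e+01 -2.45000e-02 -2.13000e-02] 47 0.155 0.62
0.0184 -14.4 [ 3.7416e+01 -2.4600e-02 -2.1700e-02] 47 0.249 0.46
0.0184 -10 [ 3.71787e+01 -2.45000e-02 -2.14000e-02] 47 0.191 0.5
0.0184 -6 [ 3.74221e+01 -2.47000e-02 -2.10000e-02] 47 0.15 0.52
0.0184 -2 [ 3.73259e+01 -2.47000e-02 -2.07000e-02] 47 0.144 0.57
0.0188 -14.4 [ 3.87807e+01 -2.49000e-02 -2.09000e-02] 47 0.221 0.57
0.0188 -10 [ 3.87792e+01 -2.50000e-02 -2.06000e-02] 47 0.18 0.69
0.0188 -6 [ 3.86924e+01 -2.50000e-02 -2.03000e-02] 47 0.171 0.77
0.0188 -2 [ 3.87791e+01 -2.51000e-02 -2.00000e-02] 47 0.191 0.83
```

The last push overshot to about 37°. To correct it I'll push back gently: the raised rim goes against the outer face of the box's opposite (-y) wall, moving in the reverse direction.

>>> servo_tool(
  moves=[
    [-11,40.2,-22,-1.571],
    [-11,40.2,-22,-1.571],
    [-11,40.2,-22,-1.571],
    [-11,40.2,-22,-1.571],
    [-11,40.2,-22,-1.571],
    [-11,40.2,-22,-1.571],
    [-11,40.2,-22,-1.571],
    [-11,40.2,-22,-1.571],
    [-11,40.2,-22,-1.571],
    [-11,40.2,-22,-1.571],
    [-11,40.2,-22,-1.571],
    [-11,40.2,-22,-1.571],
    [-11,40.2,-22,-1.571],
    [-11,40.2,-25,-1.571],
    [-11,40.2,-28,-1.571],
    [-11,40.2,-30.5,-1.571],
    [-11,40.2,-31.1,-1.571],
    [-11,40.2,-31.1,-1.571],
    [-11,40.2,-31.1,-1.571],
  ],
)

```text
time: 30.82
ee_pos: [0.4087, 0.1498, 0.0424]
tcp_rot: [180.0, -0.0, 75.5]
wrist_force: [-0.1, 0.2, -0.4]
opening: 0.0172
grasp_force: 30.7
```

>>> servo_tool(
  moves=[
    [0.15,0.6,0,0],
    [0.2,0.8,0,0],
    [0.2,0.8,0,0],
    [0.2,0.8,0,0],
  ],
)

```text
time: 31.15
ee_pos: [0.4109, 0.158, 0.0421]
tcp_rot: [179.9, -0.0, 75.5]
wrist_force: [0.4, 0.1, -1.3]
opening: 0.0172
grasp_force: 30.7
```

>>> servo_tool(
  moves=[
    [0.05,0.2,0,0],
    [0.05,0.2,0,0],
    [0.05,0.2,0,0],
  ],
)

```text
time: 31.4
ee_pos: [0.4109, 0.1597, 0.0413]
tcp_rot: [-180.0, 0.0, 75.5]
wrist_force: [0.1, -0.6, -2.1]
opening: 0.0173
grasp_force: 30.7
```

>>> servo_tool(
  moves=[
    [0.05,0.2,0,0],
    [0.05,0.2,0,0],
    [0.05,0.2,0,0],
  ],
)

```text
time: 31.65
ee_pos: [0.4114, 0.1617, 0.0413]
tcp_rot: [-180.0, 0.0, 75.5]
wrist_force: [0.5, 0.4, -1.6]
opening: 0.0172
grasp_force: 30.7
```

>>> servo_tool(
  moves=[
    [0.05,0.2,0,0],
    [0.05,0.2,0,0],
    [0.05,0.2,0,0],
  ],
)

```text
time: 31.9
ee_pos: [0.4119, 0.1637, 0.0413]
tcp_rot: [-180.0, 0.0, 75.5]
wrist_force: [-0.2, -0.6, -2.6]
opening: 0.0171
grasp_force: 30.7
```

>>> servo_tool(
  moves=[
    [0.05,0.2,0,0],
    [0.05,0.2,0,0],
    [0.05,0.2,0,0],
  ],
)

```text
time: 32.15
ee_pos: [0.4124, 0.1657, 0.0413]
tcp_rot: [-180.0, 0.0, 75.5]
wrist_force: [-0.1, -1.2, -2.1]
opening: 0.0173
grasp_force: 30.7
```

>>> servo_tool(
  moves=[
    [0.05,0.2,0,0],
    [0.05,0.2,0,0],
    [0.05,0.2,0,0],
  ],
)

```text
time: 32.4
ee_pos: [0.4128, 0.1676, 0.0412]
tcp_rot: [-180.0, 0.0, 75.5]
wrist_force: [-0.7, -1.2, -1.9]
opening: 0.0174
grasp_force: 30.8
```

>>> servo_tool(
  moves=[
    [0.05,0.2,0,0],
    [0.05,0.2,0,0],
    [0.05,0.2,0,0],
  ],
)

```text
time: 32.65
ee_pos: [0.413, 0.1682, 0.0411]
tcp_rot: [180.0, 0.2, 75.5]
wrist_force: [-2.9, -8.9, 1.4]
opening: 0.0173
grasp_force: 31.4
```

The contact has suddenly become stiff, so I'll re-measure before going further.

>>> servo_tool(
  moves=[
    [-0.4,-1.6,0,0],
    [-0.5,-2,2,0],
    [-0.5,-2,6,0],
    [10.5,-42.2,31.1,1.571],
    [10.5,-42.2,31.1,1.571],
    [10.5,-42.2,31.1,1.571],
    [10.5,-42.2,31.1,1.571],
    [10.5,-42.2,31.1,1.571],
    [10.5,-42.2,31.1,1.571],
    [10.5,-42.2,31.1,1.571],
    [10.5,-42.2,31.1,1.571],
    [10.5,-42.2,31.1,1.571],
    [10.5,-42.2,31.1,1.571],
    [10.5,-42.2,31.1,1.571],
    [10.5,-42.2,31.1,1.571],
    [10.5,-42.2,31.1,1.571],
    [10.5,-42.2,31.1,1.571],
    [10.5,-42.2,31.1,1.571],
    [10.5,-42.2,31.1,1.571],
  ],
)

```text
time: 34.23
ee_pos: [0.5186, -0.2524, 0.3519]
tcp_rot: [180.0, -0.0, 165.4]
wrist_force: [-0.3, 0.8, -2.1]
opening: 0.017
grasp_force: 30.7
```

>>> servo_tool(
  moves=[
    [0,0,0,0],
    [0,0,0,0],
  ],
)

```text
time: 34.4
ee_pos: [0.5183, -0.2516, 0.3522]
tcp_rot: [180.0, -0.0, 165.5]
wrist_force: [0.9, 0.0, -2.3]
opening: 0.0171
grasp_force: 30.7
```

```bash
python3 - <<'E'
from meas3 import *
g=np.mean([np.array(camera('side')).astype(float) for _ in range(4)],0).mean(2); o=get_obs(); np.save('last2.npy',g)
print(o['time'],o['ee_pos'].round(4)); g0=np.load('last.npy')
print('    '+' '.join('%3d'%c for c in range(262,306,2)))
for r in range(178,214,2): print(r,' '.join('%3d'%x for x in g[r,262:306:2]))
u,v=proj('side',[o['ee_pos']])[0].round().astype(int); P0=pts(g,u,v); P0=P0[~((P0[:,0]>277.2)&(P0[:,1]<195))]
for r in(.0180,.0184,.0188):
  for t in(-14.4,-6):
    x,e=fit('side',o,P0,t,(35,-.023,-.022),r); print(r,t,x.round(4),len(P0),e.mean().round(3),e.max().round(2))
E
```

```text
34.6 [ 0.5183 -0.2519  0.3524]
    262 264 266 268 270 272 274 276 278 280 282 284 286 288 290 292 294 296 298 300 302 304
178 129 131 136 130 126 112  99  93  74  63  37  36  35  32  31  33  98 132 101  39  35 105
180 154 152 152 147 138 141 156 178 181 146  48  39  46  43  33  32  94 132 103  40  35 108
182 159 143 147 162 158 178 195 198 198 156  51  44  55  48  40  35  94 132 103  45  36 126
184 164 154 146 154 173 197 201 201 197 155  56  38  42  41  39  36  91 131 109  98  55 141
186 166 169 165 168 186 201 203 201 189 160  63  38  49  47  39  37  82 129 117 149 143 159
188 161 169 168 176 186 199 202 201 189 164  67  39  42  41  39  40  81 130 112 139 164 150
190 162 150 171 176 184 196 201 200 191 167  77  38  44  55  40  39  72 128 116 118 147 166
192 162 161 172 176 180 192 203 201 187 173  89  40  52  50  41  37  67 128 120 142 155 148
194 150 153 172 175 175 184 199 204 200 182 121  46  40  41  35  33  69 128 128 153 146 148
196 144 150 167 171 176 178 190 202 201 193 165 130 121 104  87  76 101 131 139 153 153 139
198 149 140 147 170 171 171 178 192 200 200 190 163 139 1
[... 371 characters left out ...]
121 137 137 130 138 152 131 136
208 144 158 140 146 142 123 130 135 130 128 126 121 116 132 147 148 143 147 141 155 133 146
210 147 141 127 139 150 152 140 135 142 135 132 125 146 151 151 168 160 151 168 161 154 142
212 147 132 128 144 139 162 165 158 161 161 167 164 155 157 148 151 147 155 161 133 132 142
0.018 -14.4 [ 3.64551e+01 -2.40000e-02 -2.24000e-02] 45 0.282 0.63
0.018 -6 [ 3.6125e+01 -2.3900e-02 -2.1600e-02] 45 0.185 0.67
0.0184 -14.4 [ 3.72648e+01 -2.42000e-02 -2.16000e-02] 45 0.227 0.6
0.0184 -6 [ 3.69951e+01 -2.41000e-02 -2.11000e-02] 45 0.166 0.62
0.0188 -14.4 [ 3.84087e+01 -2.44000e-02 -2.09000e-02] 45 0.209 0.71
0.0188 -6 [ 3.84187e+01 -2.45000e-02 -2.02000e-02] 45 0.192 0.91
```

```bash
python3 - <<'E'
from meas3 import *
g=np.load('last2.npy'); o=dict(ee_pos=np.array([.5183,-.2519,.3524]))
P0=pts(g,293,189); P0=P0[~((P0[:,0]>277.2)&(P0[:,1]<195))]
from scipy.optimize import minimize
for t in(-14.4,-8):
  for th in(26,30,33,36,39):
    def res(x):
        q=proj('side',ring(*model(o,th,x[0],x[1],t),x[2],.018,720)); return np.linalg.norm(P0[:,None]-q[None],axis=2).min(1)
    s=least_squares(res,(-.023,-.022,.0185),x_scale=(.005,.005,.001),diff_step=1e-3,loss='soft_l1',f_scale=.5); x=s.x
    q=proj('side',ring(*model(o,th,x[0],x[1],t),.0193,0.001,720)); e=res(x)
    k=q[:,0].argmin(); b=q[np.abs(q[:,0]-284)<.5]; r195=[q[np.abs(q[:,1]-y)<.3][:,0].min() for y in(190,200)]
    print(t,th,x.round(4),'e',e.mean().round(3),'left',q[k].round(1),'bottom@284',b[:,1].max().round(1),'u@190,200',np.round(r195,1))
print(g[190,256:274].round(),g[200,256:274].round(),g[204:214,284].round(),g[204:214,276].round())
E
```

```text
-14.4 26 [-0.0196 -0.0231  0.0186] e 0.483 left [265.2 196.5] bottom@284 211.9 u@190,200 [268.1 265.8]
-14.4 30 [-0.0214 -0.0228  0.0183] e 0.37 left [264.2 195.7] bottom@284 211.9 u@190,200 [266.2 265. ]
-14.4 33 [-0.0226 -0.0225  0.0183] e 0.294 left [263.7 195. ] bottom@284 211.7 u@190,200 [265.  264.6]
-14.4 36 [-0.0236 -0.0217  0.0185] e 0.229 left [263.2 194.2] bottom@284 211.2 u@190,200 [264.1 264.4]
-14.4 39 [-0.0245 -0.0207  0.0188] e 0.197 left [262.9 193.4] bottom@284 210.5 u@190,200 [263.3 264.4]
-8 26 [-0.0197 -0.0228  0.0183] e 0.509 left [264.7 197.1] bottom@284 212.5 u@190,200 [269.  265.1]
-8 30 [-0.0215 -0.0225  0.0181] e 0.362 left [263.8 196.3] bottom@284 212.5 u@190,200 [266.7 264.4]
-8 33 [-0.0227 -0.0221  0.0181] e 0.252 left [263.2 195.6] bottom@284 212.4 u@190,200 [265.2 264. ]
-8 36 [-0.0237 -0.0215  0.0183] e 0.169 left [262.7 194.8] bottom@284 212.0 u@190,200 [264.  263.8]
-8 39 [-0.0247 -0.0205  0.0186] e 0.176 left [262.4 193.9] bottom@284 211.3 u@190,200 [263.1 263.7]
[157. 152. 150. 156. 162. 164. 162. 157. 151. 159. 171. 175. 177. 179.
 184. 192. 197. 200.] [152. 154. 147. 141. 134. 135. 140. 136. 130. 132. 144. 156. 164. 165.
 164. 165. 165. 164.] [184. 154. 132. 126. 121. 117. 125. 149. 165. 167.] [146. 141. 138. 136. 135. 137. 136. 142. 158. 163.]
```

```bash
python3 - <<'E'
from ringfit import *
S=lambda L: np.array(L)/2.1+[160,120]-.3
c=onz('side',S([[219,46],[299,58],[277,104],[187,95]]),.04); print(c.round(4),c.mean(0))
# where does the south wall appear: sample wood colour in saved top picture along n through push point
t=cv2.imread('pics/top0.png').astype(int)
n=np.array([.25,.968,0]); b=np.array([.4361,.2569,.04])
for s in np.arange(-.066,-.046,.002):
    p=proj('top',[b+n*s])[0]; q=t[int(round(p[1])),int(round(p[0]))]; print(round(s,3),p.round(1),q)
E
```

```text
[[0.3985 0.3271 0.04  ]
 [0.509  0.2974 0.04  ]
 [0.4838 0.1962 0.04  ]
 [0.3683 0.2156 0.04  ]] [0.4399109  0.25907108 0.04      ]
-0.066 [242.4 236.7] [155 165 166]
-0.064 [241.6 236.5] [155 165 166]
-0.062 [240.7 236.3] [103 121 137]
-0.06 [239.9 236.1] [56 79 95]
-0.058 [239.1 235.9] [ 76 107 130]
-0.056 [238.3 235.7] [120 173 211]
-0.054 [237.4 235.4] [130 180 219]
-0.052 [236.6 235.2] [130 180 219]
-0.05 [235.8 235. ] [133 183 220]
-0.048 [235.  234.8] [145 199 234]
-0.046 [234.1 234.6] [142 198 232]
```

Side view and contact together put the box's south wall a few mm nearer than I had it, so the contact was just beginning. I'll repeat the push-back about 4 mm further.

>>> servo_tool(
  moves=[
    [-10.7,41.4,-22,-1.571],
    [-10.7,41.4,-22,-1.571],
    [-10.7,41.4,-22,-1.571],
    [-10.7,41.4,-22,-1.571],
    [-10.7,41.4,-22,-1.571],
    [-10.7,41.4,-22,-1.571],
    [-10.7,41.4,-22,-1.571],
    [-10.7,41.4,-22,-1.571],
    [-10.7,41.4,-22,-1.571],
    [-10.7,41.4,-22,-1.571],
    [-10.7,41.4,-22,-1.571],
    [-10.7,41.4,-22,-1.571],
    [-10.7,41.4,-22,-1.571],
    [-10.7,41.4,-25,-1.571],
    [-10.7,41.4,-28,-1.571],
    [-10.7,41.4,-30.5,-1.571],
    [-10.7,41.4,-31.1,-1.571],
    [-10.7,41.4,-31.1,-1.571],
    [-10.7,41.4,-31.1,-1.571],
  ],
)

```text
time: 36.18
ee_pos: [0.4117, 0.1618, 0.0424]
tcp_rot: [180.0, -0.0, 75.5]
wrist_force: [0.6, 0.1, -2.2]
opening: 0.0171
grasp_force: 30.7
```

>>> servo_tool(
  moves=[
    [0.1,0.4,0,0],
    [0.2,0.8,0,0],
    [0.25,1,0,0],
    [0.3,1.2,0,0],
    [0.3,1.2,0,0],
    [0.3,1.2,0,0],
  ],
)

```text
time: 36.68
ee_pos: [0.4144, 0.17, 0.0425]
tcp_rot: [179.9, 0.5, 75.4]
wrist_force: [-4.3, -26.5, 8.2]
opening: 0.0175
grasp_force: 33.2
```

>>> servo_tool(
  moves=[
    [-0.4,-1.6,0,0],
    [-0.5,-2,2,0],
    [-0.5,-2,6,0],
    [10.4,-42.6,31.1,1.571],
    [10.4,-42.6,31.1,1.571],
    [10.4,-42.6,31.1,1.571],
    [10.4,-42.6,31.1,1.571],
    [10.4,-42.6,31.1,1.571],
    [10.4,-42.6,31.1,1.571],
    [10.4,-42.6,31.1,1.571],
    [10.4,-42.6,31.1,1.571],
    [10.4,-42.6,31.1,1.571],
    [10.4,-42.6,31.1,1.571],
    [10.4,-42.6,31.1,1.571],
    [10.4,-42.6,31.1,1.571],
    [10.4,-42.6,31.1,1.571],
    [10.4,-42.6,31.1,1.571],
    [10.4,-42.6,31.1,1.571],
    [10.4,-42.6,31.1,1.571],
    [10.4,-42.6,31.1,1.571],
  ],
)

```text
time: 38.35
ee_pos: [0.5184, -0.2517, 0.3526]
tcp_rot: [180.0, 0.0, 165.4]
wrist_force: [0.6, 0.7, -2.7]
opening: 0.0172
grasp_force: 31.5
```

```bash
cat > m4.py <<'E'
from meas3 import *
g=np.mean([np.array(camera('side')).astype(float) for _ in range(4)],0).mean(2); o=get_obs(); np.save('last3.npy',g)
print(o['time'],o['ee_pos'].round(4),o['tcp_rot'].round(1))
print('    '+' '.join('%3d'%c for c in range(262,306,2)))
for r in range(178,214,2): print(r,' '.join('%3d'%x for x in g[r,262:306:2]))
u,v=proj('side',[o['ee_pos']])[0].round().astype(int); P0=pts(g,u,v); P0=P0[~((P0[:,0]>277.2)&(P0[:,1]<195))]
for r in(.0180,.0184,.0188):
  for t in(-14.4,-6):
    x,e=fit('side',o,P0,t,(32,-.023,-.022),r); print(r,t,x.round(4),len(P0),e.mean().round(3),e.max().round(2))
E
python3 m4.py
```

```text
38.55 [ 0.5183 -0.2517  0.3525] [-180.     0.   165.5]
    262 264 266 268 270 272 274 276 278 280 282 284 286 288 290 292 294 296 298 300 302 304
178 129 131 136 129 127 117 108 107  91  69  37  35  35  31  32  34  97 132 101  39  36 104
180 154 152 153 147 138 141 142 167 181 144  49  39  47  44  34  32  94 132 102  51  35 106
182 159 143 147 162 159 168 188 198 198 158  52  43  55  49  39  35  93 131 114 152  40 127
184 164 154 146 156 163 183 199 201 201 167  57  39  40  40  39  36  89 131 119 175  86 147
186 167 168 166 160 173 194 202 203 199 168  68  39  48  46  40  37  83 129 118 174 151 158
188 161 169 163 169 177 193 201 203 199 169  68  38  40  41  39  39  80 129 114 139 162 150
190 162 149 160 173 177 189 199 201 198 174  78  37  43  54  41  39  69 128 116 114 147 166
192 162 161 163 173 176 186 198 203 196 177  92  38  52  50  40  37  67 128 121 139 154 148
194 150 152 161 173 176 178 189 203 203 193 131  55  43  39  35  33  71 128 127 153 146 148
196 144 151 159 168 173 176 183 198 203 201 183 146 125 114  97  84 102 130 139 153 153 140
198 149 140 131 161 169 171 171 1
[... 398 characters left out ...]
 126 136 130 138 152 130 136
208 144 158 140 146 142 124 135 140 132 130 127 125 118 114 134 148 144 147 141 155 133 146
210 147 141 127 139 150 152 140 138 148 138 132 125 139 148 151 168 159 151 168 160 154 142
212 147 132 128 143 138 161 165 158 161 161 168 164 155 157 149 151 147 154 161 133 132 142
0.018 -14.4 [ 3.61959e+01 -2.24000e-02 -2.26000e-02] 46 0.26 0.56
0.018 -6 [ 3.58908e+01 -2.24000e-02 -2.21000e-02] 46 0.214 0.65
0.0184 -14.4 [ 3.74207e+01 -2.27000e-02 -2.18000e-02] 46 0.207 0.47
0.0184 -6 [ 3.71666e+01 -2.27000e-02 -2.14000e-02] 46 0.204 0.64
0.0188 -14.4 [ 3.91131e+01 -2.31000e-02 -2.09000e-02] 46 0.199 0.62
0.0188 -6 [ 3.87132e+01 -2.31000e-02 -2.06000e-02] 46 0.239 0.81
```

The horizontal push slid the anvil about 1.5 mm instead of rotating it, because wall friction opposed the turn. This time I'll press lightly and then lift, so that friction drags the raised rim down.

>>> servo_tool(
  moves=[
    [-10.7,41.4,-22,-1.571],
    [-10.7,41.4,-22,-1.571],
    [-10.7,41.4,-22,-1.571],
    [-10.7,41.4,-22,-1.571],
    [-10.7,41.4,-22,-1.571],
    [-10.7,41.4,-22,-1.571],
    [-10.7,41.4,-22,-1.571],
    [-10.7,41.4,-22,-1.571],
    [-10.7,41.4,-22,-1.571],
    [-10.7,41.4,-22,-1.571],
    [-10.7,41.4,-22,-1.571],
    [-10.7,41.4,-22,-1.571],
    [-10.7,41.4,-22,-1.571],
    [-10.7,41.4,-25,-1.571],
    [-10.7,41.4,-28,-1.571],
    [-10.7,41.4,-31,-1.571],
    [-10.7,41.4,-31.6,-1.571],
    [-10.7,41.4,-31.6,-1.571],
    [-10.6,41.8,-31.6,-1.571],
  ],
)

```text
time: 40.13
ee_pos: [0.4126, 0.1655, 0.0375]
tcp_rot: [180.0, -0.0, 75.5]
wrist_force: [0.6, 0.6, -2.8]
opening: 0.0173
grasp_force: 31.6
```

>>> servo_tool(
  moves=[
    [0.1,0.3,0,0],
    [0.15,0.6,0,0],
    [0.15,0.6,0,0],
    [0.17,0.65,0.2,0],
    [0.18,0.7,0.4,0],
    [0.19,0.75,0.6,0],
    [0.2,0.8,0.8,0],
    [0.2,0.8,0.8,0],
  ],
)

```text
time: 40.8
ee_pos: [0.4151, 0.1733, 0.0461]
tcp_rot: [179.9, 0.0, 75.5]
wrist_force: [-1.1, -6.4, -0.9]
opening: 0.0172
grasp_force: 29.4
```

>>> servo_tool(
  moves=[
    [-0.4,-1.6,0,0],
    [-0.5,-2,2,0],
    [-0.5,-2,6,0],
    [10.4,-42.6,30.8,1.571],
    [10.4,-42.6,30.8,1.571],
    [10.4,-42.6,30.8,1.571],
    [10.4,-42.6,30.8,1.571],
    [10.4,-42.6,30.8,1.571],
    [10.4,-42.6,30.8,1.571],
    [10.4,-42.6,30.8,1.571],
    [10.4,-42.6,30.8,1.571],
    [10.4,-42.6,30.8,1.571],
    [10.4,-42.6,30.8,1.571],
    [10.4,-42.6,30.8,1.571],
    [10.4,-42.6,30.8,1.571],
    [10.4,-42.6,30.8,1.571],
    [10.4,-42.6,30.8,1.571],
    [10.4,-42.6,30.8,1.571],
    [10.4,-42.6,30.8,1.571],
    [10.4,-42.6,30.8,1.571],
  ],
)

```text
time: 42.47
ee_pos: [0.5184, -0.2517, 0.3529]
tcp_rot: [-180.0, 0.0, 165.4]
wrist_force: [0.7, 0.3, -2.0]
opening: 0.0174
grasp_force: 29.5
```

```bash
python3 m4.py
```

```text
42.6667 [ 0.5183 -0.2517  0.3525] [-180.     0.   165.5]
    262 264 266 268 270 272 274 276 278 280 282 284 286 288 290 292 294 296 298 300 302 304
178 129 131 136 129 128 118 112 109  94  70  36  35  35  31  32  34  97 132 100  39  35 104
180 154 152 152 147 138 141 137 135 118 111  48  40  49  45  34  33  94 132 104  81  34 106
182 159 143 147 162 158 162 165 162 161 143  51  43  56  49  39  35  93 131 117 167  51 128
184 164 154 146 157 168 164 163 192 200 171  57  39  41  41  39  36  91 131 119 186  96 150
186 166 169 166 160 165 159 187 203 205 184  70  39  49  48  40  37  83 129 119 172 149 158
188 161 169 163 166 162 164 202 205 205 179  67  38  40  39  40  40  83 130 112 138 163 150
190 162 149 155 154 150 170 202 205 204 175  77  37  44  53  40  40  69 128 117 117 147 166
192 162 162 164 158 154 169 196 204 204 180  90  38  52  51  40  37  67 127 121 141 154 148
194 150 152 154 154 156 165 189 205 206 195 135  59  45  39  34  32  76 129 131 153 146 148
196 144 151 155 154 157 163 175 200 207 207 192 157 132 120 104  80 103 132 166 170 153 139
198 149 140 134 150 155 158 166
[... 401 characters left out ...]
141 128 112 136 152 130 136
208 145 158 140 146 142 124 139 146 140 138 136 135 133 130 125 117 125 145 141 155 133 145
210 147 141 127 140 150 152 140 138 150 141 133 129 128 124 120 133 153 151 168 160 153 142
212 147 132 128 143 139 161 164 158 161 161 163 157 144 145 145 151 147 155 162 133 132 142
0.018 -14.4 [ 2.75249e+01 -1.72000e-02 -2.61000e-02] 50 0.224 0.61
0.018 -6 [ 2.70231e+01 -1.70000e-02 -2.57000e-02] 50 0.244 0.84
0.0184 -14.4 [ 2.72409e+01 -1.69000e-02 -2.57000e-02] 50 0.162 0.42
0.0184 -6 [ 2.76371e+01 -1.71000e-02 -2.52000e-02] 50 0.193 0.62
0.0188 -14.4 [ 2.94123e+01 -1.76000e-02 -2.47000e-02] 50 0.188 0.66
0.0188 -6 [ 2.86949e+01 -1.73000e-02 -2.46000e-02] 50 0.261 0.62
```

```bash
python3 - <<'E'
from meas3 import *
g=np.load('last3.npy'); o=dict(ee_pos=np.array([.5183,-.2517,.3525]))
def E(l,b):
    A=edges(g,293,189,l,26,14,-5,22); B=edges(g,293,189,b,26,14,-5,22)
    P=np.vstack([A[A[:,0]<283],B[B[:,0]>=283]]); return P[~((P[:,0]>276)&(P[:,1]<197.5))]
for l,b in((180,175),(185,175),(185,180)):
    P=E(l,b)
    for t in(-17,-14.5,-11):
        x,e=fit4('side',o,P,t,(28,-.017,-.025,.0185)); y,e2=fit('side',o,P,t,(28,-.017,-.025),.0185); print(l,b,t,x.round(4),e.mean().round(3),e.max().round(2),'|',y.round(4),e2.mean().round(3),len(P))
E
```

```text
180 175 -17 [ 2.58851e+01 -1.70000e-02 -2.58000e-02  1.86000e-02] 0.076 0.19 | [ 2.61158e+01 -1.71000e-02 -2.58000e-02] 0.09 56
180 175 -14.5 [ 2.58118e+01 -1.70000e-02 -2.57000e-02  1.85000e-02] 0.08 0.28 | [ 2.59759e+01 -1.70000e-02 -2.57000e-02] 0.099 56
180 175 -11 [ 2.66241e+01 -1.72000e-02 -2.54000e-02  1.85000e-02] 0.101 0.51 | [ 2.53186e+01 -1.67000e-02 -2.56000e-02] 0.108 56
185 175 -17 [ 2.72881e+01 -1.72000e-02 -2.54000e-02  1.85000e-02] 0.104 0.23 | [ 2.71954e+01 -1.72000e-02 -2.54000e-02] 0.119 56
185 175 -14.5 [ 2.7028e+01 -1.7100e-02 -2.5400e-02  1.8400e-02] 0.106 0.32 | [ 2.748e+01 -1.730e-02 -2.520e-02] 0.119 56
185 175 -11 [ 2.69358e+01 -1.71000e-02 -2.54000e-02  1.83000e-02] 0.113 0.48 | [ 2.71263e+01 -1.71000e-02 -2.51000e-02] 0.137 56
185 180 -17 [ 2.75404e+01 -1.75000e-02 -2.53000e-02  1.84000e-02] 0.079 0.21 | [ 2.72984e+01 -1.73000e-02 -2.51000e-02] 0.104 55
185 180 -14.5 [ 2.74239e+01 -1.74000e-02 -2.52000e-02  1.83000e-02] 0.081 0.24 | [ 2.78563e+01 -1.75000e-02 -2.49000e-02] 0.11 55
185 180 -11 [ 2.69391e+01 -1.72000e-02 -2.53000e-02  1.82000e-02] 0.086 0.35 | [ 2.75389e+01 -1.73000e-02 -2.49000e-02] 0.137 55
```

The tilt is about 27° now. One more small calibrated push on the north wall should bring it to 30°.

>>> servo_tool(
  moves=[
    [-6,59.8,-22,-1.571],
    [-6,59.8,-22,-1.571],
    [-6,59.8,-22,-1.571],
    [-6,59.8,-22,-1.571],
    [-6,59.8,-22,-1.571],
    [-6,59.8,-22,-1.571],
    [-6,59.8,-22,-1.571],
    [-6,59.8,-22,-1.571],
    [-6,59.8,-22,-1.571],
    [-6,59.8,-22,-1.571],
    [-6,59.8,-22,-1.571],
    [-6,59.8,-22,-1.571],
    [-6,59.8,-22,-1.571],
    [-6,59.8,-22,-1.571],
    [-6,59.8,-22,-1.571],
    [-6,59.8,-22,-1.571],
    [-6,59.8,-25,-1.571],
    [-6,59.8,-28,-1.571],
    [-6,59.8,-29.3,-1.571],
    [-6,59.8,-29.3,-1.571],
  ],
)

```text
time: 44.33
ee_pos: [0.4563, 0.3445, 0.0558]
tcp_rot: [-179.8, 0.3, 75.5]
wrist_force: [-0.9, -0.2, -1.3]
opening: 0.0175
grasp_force: 29.5
```

>>> servo_tool(
  moves=[
    [-0.25,-1,0,0],
    [-0.45,-1.8,0,0],
    [-0.55,-2.2,0,0],
    [-0.6,-2.4,0,0],
    [-0.65,-2.6,0,0],
    [-0.7,-2.83,0,0],
    [-0.7,-2.83,0,0],
    [-0.7,-2.83,0,0],
  ],
)

```text
time: 45.0
ee_pos: [0.4528, 0.3187, 0.062]
tcp_rot: [179.9, -0.3, 75.5]
wrist_force: [-0.1, 6.4, 6.2]
opening: 0.0178
grasp_force: 31.2
```

>>> servo_tool(
  moves=[
    [0.5,2,0.3,0],
    [0.7,2.8,2,0],
    [0.7,2.8,6,0],
    [6.7,-57,29.3,1.571],
    [6.7,-57,29.3,1.571],
    [6.7,-57,29.3,1.571],
    [6.7,-57,29.3,1.571],
    [6.7,-57,29.3,1.571],
    [6.7,-57,29.3,1.571],
    [6.7,-57,29.3,1.571],
    [6.7,-57,29.3,1.571],
    [6.7,-57,29.3,1.571],
    [6.7,-57,29.3,1.571],
    [6.7,-57,29.3,1.571],
    [6.7,-57,29.3,1.571],
    [6.7,-57,29.3,1.571],
    [6.7,-57,29.3,1.571],
    [6.7,-57,29.3,1.571],
    [6.7,-57,29.3,1.571],
    [6.7,-57,29.3,1.571],
  ],
)

```text
time: 46.67
ee_pos: [0.5177, -0.2571, 0.3541]
tcp_rot: [-179.9, 0.1, 165.3]
wrist_force: [0.3, 0.4, -1.6]
opening: 0.0174
grasp_force: 29.8
```

>>> servo_tool(
  moves=[
    [0,0,0,0],
    [0,0,0,0],
  ],
)

```text
time: 46.83
ee_pos: [0.5181, -0.2539, 0.3526]
tcp_rot: [-180.0, 0.0, 165.4]
wrist_force: [0.2, 0.3, -2.2]
opening: 0.017
grasp_force: 29.8
```

```bash
cat > m5.py <<'E'
from meas3 import *
g=np.mean([np.array(camera('side')).astype(float) for _ in range(4)],0).mean(2); o=get_obs(); np.save('last4.npy',g)
print(o['time'],o['ee_pos'].round(4),o['tcp_rot'].round(1))
for r in range(180,212,2): print(r,' '.join('%3d'%x for x in g[r,264:304:2]))
def E(l,b):
    A=edges(g,293,189,l,26,14,-5,22); B=edges(g,293,189,b,26,14,-5,22)
    P=np.vstack([A[A[:,0]<283],B[B[:,0]>=283]]); return P[~((P[:,0]>276)&(P[:,1]<197.5))]
for l,b in((182,175),(187,175),(187,180)):
    P=E(l,b)
    for t in(-17,-14.5):
        x,e=fit4('side',o,P,t,(30,-.018,-.025,.0185)); y,e2=fit('side',o,P,t,(30,-.018,-.025),.0185); print(l,b,t,x.round(4),e.mean().round(3),e.max().round(2),'|',y.round(4),e2.mean().round(3),len(P))
E
python3 m5.py
```

```text
47.0333 [ 0.5182 -0.2516  0.3524] [180.    0.  165.6]
180 153 153 147 138 141 136 134 118 107  40  36  41  37  32  35 102 131  98  40  39
182 143 147 162 159 162 165 174 184 140  44  45  52  45  38  37  99 131 113 112  38
184 154 146 157 168 166 188 200 201 156  48  40  45  43  39  37  96 131 121 170  69
186 169 167 160 163 178 201 203 202 162  55  39  47  44  39  38  97 131 120 184 135
188 168 163 164 165 191 204 205 200 158  58  39  45  42  39  40  92 131 114 166 162
190 150 155 160 170 190 202 204 199 165  64  39  43  47  39  40  85 130 109 125 147
192 162 160 164 171 185 201 204 199 172  73  40  50  50  40  38  78 129 114 147 155
194 153 154 164 170 179 196 205 202 181  97  38  44  45  37  34  76 129 122 153 146
196 151 154 165 170 172 186 203 206 200 166 118  97  81  64  53  99 131 136 153 153
198 140 134 162 166 171 176 194 204 204 197 172 146 132 121 136 153 158 160 154 138
200 130 143 149 163 166 167 176 195 203 203 198 185 167 165 190 194 189 157 147 133
202 136 135 151 159 160 160 159 169 191 199 201 201 199 198 198 195 182 138 146 147
204 146 131 146 148 154 154 153 152 15
[... 372 characters left out ...]
09 | [ 3.16565e+01 -2.08000e-02 -2.53000e-02] 0.247 54
182 175 -14.5 [ 3.16428e+01 -2.08000e-02 -2.52000e-02  1.85000e-02] 0.215 6.07 | [ 3.17656e+01 -2.08000e-02 -2.51000e-02] 0.226 54
187 175 -17 [ 3.38207e+01 -2.11000e-02 -2.45000e-02  1.85000e-02] 0.336 5.86 | [ 3.39734e+01 -2.11000e-02 -2.45000e-02] 0.349 54
187 175 -14.5 [ 3.28918e+01 -2.08000e-02 -2.48000e-02  1.84000e-02] 0.326 5.81 | [ 3.36214e+01 -2.10000e-02 -2.44000e-02] 0.336 54
187 180 -17 [ 3.3283e+01 -2.1100e-02 -2.4700e-02  1.8300e-02] 0.331 5.6 | [ 3.46911e+01 -2.15000e-02 -2.41000e-02] 0.338 53
187 180 -14.5 [ 3.31331e+01 -2.10000e-02 -2.47000e-02  1.82000e-02] 0.316 5.58 | [ 3.38927e+01 -2.12000e-02 -2.41000e-02] 0.325 53
```

The tilt is about 32°, which is close enough to square. Now I'll compute the presentation pose.

```bash
python3 - <<'E'
from h import *
np.set_printoptions(precision=4,suppress=True)
def sub(f,u,v,r=9):
    g=cv2.imread('pics/'+f).astype(float); return g
# glass: greenish-grey disc inside the dark barrel; segment and take its centroid
for n,f,(u,v) in(('top','top0.png',(202,128)),('side','side0.png',(359,132))):
    g=cv2.imread('pics/'+f).astype(int)[v-9:v+10,u-9:u+10]; m=((g.max(2)>95)&(g.max(2)<185)).astype(np.uint8)
    k,l,st,c=cv2.connectedComponentsWithStats(m,connectivity=4); i=l[9,9]; p=c[i]+[u-9,v-9]; print(n,p,st[i])
    for corr in([0,0],[.7,.8]):
        q=p-(np.array(corr) if n=='side' else 0); print('  lens',onz(n,[q],.105)[0])
Bx=np.array([.6772,.2968]); ax=np.array([-.5,-.866]); print('axis check')
for z in([.6666,.2729],):print((np.array(z)-Bx)@ax,(np.array(z)-Bx)@[.866,-.5])
E
```

```text
top [204.8389 129.    ] [  4   0  15  19 180]
  lens [0.6613 0.2677 0.105 ]
  lens [0.6613 0.2677 0.105 ]
side [358.2812 129.5508] [  0   0  19  19 256]
  lens [0.6619 0.2849 0.105 ]
  lens [0.6604 0.2889 0.105 ]
axis check
0.025997400000000056 0.0027703999999999698
```

>>> servo_tool(
  moves=[
    [11.3,47.2,-5,-1.841],
    [11.3,47.2,-5,-1.841],
    [11.3,47.2,-5,-1.841],
    [11.3,47.2,-5,-1.841],
    [11.3,47.2,-5,-1.841],
    [11.3,47.2,-5,-1.841],
    [11.3,47.2,-5,-1.841],
    [11.3,47.2,-5,-1.841],
    [11.3,47.2,-5,-1.841],
    [11.3,47.2,-5,-1.841],
    [11.3,47.2,-5,-1.841],
    [11.3,47.2,-5,-1.841],
    [11.3,47.2,-5,-1.841],
    [11.3,47.2,-5,-1.841],
    [11.3,47.2,-5,-1.841],
    [11.3,47.2,-5,-1.841],
    [11.3,47.2,-8,-1.841],
    [11.3,47.2,-11,-1.841],
    [11.3,47.2,-14,-1.841],
    [11.3,47.2,-15.5,-1.841],
  ],
)

```text
time: 48.7
ee_pos: [0.6294, 0.22, 0.1933]
tcp_rot: [-179.8, 0.2, 60.1]
wrist_force: [-0.9, -0.1, -2.8]
opening: 0.0173
grasp_force: 29.7
```

>>> servo_tool(
  moves=[
    [0,0,0,0],
    [0,0,0,0],
    [0,0,0,0],
    [0,0,0,0],
  ],
)

```text
time: 49.03
ee_pos: [0.6318, 0.2199, 0.1995]
tcp_rot: [179.9, -0.1, 60.1]
wrist_force: [-0.6, -0.5, -0.3]
opening: 0.0173
grasp_force: 29.7
```

```bash
python3 - <<'E'
from ringfit import *
g=np.mean([np.array(camera('side')).astype(float) for _ in range(4)],0).mean(2); o=get_obs(); np.save('fin.npy',g)
snap('top','fin_top.png'); print(o['time'],o['ee_pos'].round(4),o['tcp_rot'].round(1),o['wrist_force'].round(1))
u,v=proj('side',[o['ee_pos']])[0].round().astype(int); print(u,v)
taz=o['tcp_rot'][2]-180
for th in(30,32,34):
    q=proj('side',ring(*model(o,th,-.0209,-.025,taz),.0185,.018,360)); print(th,q.min(0).round(1),q.max(0).round(1))
print('    '+' '.join('%3d'%c for c in range(u-16,u+20)))
for r in range(v-10,v+22): print(r,' '.join('%3d'%x for x in g[r,u-16:u+20]))
E
```

```text
49.2333 [0.6317 0.2195 0.1982] [ 1.799e+02 -1.000e-01  6.000e+01] [-1.  -0.2 -2. ]
351 111
30 [345.2 105.4] [360.3 118.5]
32 [345.1 105.5] [360.2 118.9]
34 [345.  105.6] [360.  119.2]
    335 336 337 338 339 340 341 342 343 344 345 346 347 348 349 350 351 352 353 354 355 356 357 358 359 360 361 362 363 364 365 366 367 368 369 370
101 121 137 152 157 158 153 132  84  76 104 101  63  31  29  56  98 124 128 120 114 115  96  55  35  36  53  93 124 130 131 133 133 133 134 134 133
102 122 141 154 158 157 153 131  85  77 104 101  63  30  30  57 100 126 128 120 112 111  91  52  35  37  54  93 123 130 131 133 135 137 138 138 137
103 125 142 155 157 157 152 130  83  77 104  99  59  28  37  73 117 140 136 120 114 109  86  50  34  36  54  95 125 131 132 134 138 141 142 143 143
104 127 143 155 157 157 152 130  83  80 107  99  55  43  80 123 158 174 161 128 117 111  85  48  33  36  59 100 128 133 132 132 133 134 138 143 145
105 131 144 154 156 156 152 130  85  85 111  99  61  88 140 167 175 178 162 125 116 110  83  48  35  37  59  98 124 128 126 126 128 130 135 141 144
106 134 143 154 156 156 152 
[... 3267 characters left out ...]
 146 143 142 141 138 139 142 141 141 144 144 135 118 111 111 110 107 104 107 114 130 143 147 145 142 143 147
129 160 161 158 160 163 162 156 148 147 147 147 147 148 147 147 148 146 145 141 129 117 123 137 142 142 142 138 127 107 103 132 151 152 145 144 147
130 161 162 161 162 165 166 160 152 149 148 146 147 150 151 152 153 150 142 127 110 118 141 150 151 151 152 152 147 123  90 116 151 157 150 143 147
131 160 157 155 158 162 165 163 155 149 149 148 145 143 144 147 147 145 135 113 105 132 149 152 152 152 152 153 151 134  97 110 155 169 156 149 151
132 158 151 147 147 152 160 161 157 154 154 151 145 141 141 141 139 140 136 113 114 142 151 152 151 152 152 153 152 136 100 118 176 197 178 156 152
```

In the side view the flange sits within half a pixel of the prediction: right edge at 360.0 against 360.2, bottom at 118.8 against 118.9. The underside centre is within about 2 mm of the point 80 mm out on the lens axis. The arm is still, so I'm handing in.

```bash
python3 -c "
from workcell import *
o=get_obs(); print(o['time'],o['ee_pos'],o['grasp_force']); print(job_done())"
```

```text
49.2833 [0.63168385 0.21939914 0.19792108] 29.7293445795367
the job is handed in; nothing more can be done
None
```

I handed the job in at 49.3 s: both V-blocks are flat in the tray, the bush is flat in the box, and the anvil is held about 80 mm in front of the lens, its underside centred to about 2 mm and tilted about 32° against the 30° wanted, all by my own camera measurements since no verdict came back.

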